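# Fill the drying basket with grinding balls and unclip it

## Task

The washed steel grinding balls have to go to the drying oven: pour all six out of the small beaker into the wire drying basket while it is clipped in its filling stand, then stand the empty beaker upright on the bench and let go of it. Now pinch the basket's two white spring catches together, lift the loaded basket out of the stand by them, and finish still holding it by the pinched catches, level and still, about 10 cm above the stand's base plate, touching nothing but the gripper. Spill no ball, and do not move the white jar, petri dish, forceps or timer.

Things in the scene. Friction and masses are not known exactly. Their poses are not given: they have to be found in the camera images.
- beaker: clear glass beaker, 57 mm across, 72 mm tall, inside about 47 mm across, inner floor 2 mm up, 56 g without balls; holds the six balls at the start, in one layer on its floor. Origin: centre of its underside, z up along its axis. It stands on the bench (z = 0), at either side of the stand
- filling_stand: grey metal stand fixed to the bench: base plate 104 (x) by 134 (y) mm, its top 8 mm above the bench; low corner guides (16 mm above the plate, 1.5 mm play); midway on each long side a keeper, 34 to 43 mm out in x, 32 mm long, top 31 mm above the bench, over the basket's catch hooks. Origin: centre of the underside; y along its length; turned by up to 0.35 rad
- drying_basket: steel wire basket, open at the top, 47 (x) by 104 (y) by 50 (z) mm outside, walls and floor 2 mm, 0.24 kg with its catches; clipped in the stand at the start, axes parallel to the stand's. Origin: centre of its underside, 8 mm above the bench while seated. Unless both catches are pushed in, their hooks keep it in the stand however it is pulled
- catch_far_face (a point): middle of the ribbed outer face of the catch on the basket's +x side: 33 mm from the basket's centre in x and 48 mm above its underside at rest. The catch is a white plastic upright plate 26 mm wide (y), 3.5 mm thick, from 10 to 62 mm above the basket's underside, so its top stands 12 mm above the basket's rim; its outer face is bare from 25 mm above the basket's underside upwards
- catch_near_face (a point): the same on the catch of the basket's -x side (towards the robot). Over both faces the width is 66 mm at rest, 54 mm when both are pushed fully in
- catch_far (a joint): travel of the +x catch, m: 0 at rest, 0.006 pushed fully in (straight towards the basket's middle). With the basket centred its hook is free of the keeper from 0.004 on. The spring needs 2.4 N at rest, 6 N fully in
- catch_near (a joint): travel of the -x catch, likewise
- ball_1_center (a point): centre of a steel grinding ball, 14 mm across, 11 g (one of six alike)
- ball_2_center (a point): centre of a steel grinding ball, 14 mm across, 11 g
- ball_3_center (a point): centre of a steel grinding ball, 14 mm across, 11 g
- ball_4_center (a point): centre of a steel grinding ball, 14 mm across, 11 g
- ball_5_center (a point): centre of a steel grinding ball, 14 mm across, 11 g
- ball_6_center (a point): centre of a steel grinding ball, 14 mm across, 11 g
- white_jar: white plastic jar with a lid, 60 mm across, 99 mm tall, a bystander. Origin: centre of its underside
- petri_dish: clear petri dish, 59 mm across, 14 mm high, a bystander. Origin: centre of its underside
- lab_forceps: steel forceps lying flat, 124 mm long (y), 18 mm wide, 10 mm high, a bystander. Origin: centre of its underside
- timer: round bench timer, 62 mm across, 37 mm high, a bystander. Origin: centre of its underside
Not all that is in view belongs to the job. What is shaped like the beaker but blue is not meant. What is shaped like the drying_basket but black is not meant.

How it is judged:
By the outcome, as a careful person would: the job done as asked, in the order asked, and still so for the second after the job is handed in, while the arm keeps its last pose, push and grip.
It also fails if it takes over 72 s, if anything falls off the work surface, if the arm or the gripper's body presses on something with over 40 N, if the wrist force passes 120 N, or if a joint passes its speed limit or range.

## Robot

A 6-joint arm with a two-finger parallel gripper is mounted at the origin on a cart in front of the work surface, level with it; the furniture and walls round the work are solid. World frame = base frame: x ahead of the robot, y to its left, z up, the work surface at z = 0. Lengths are in m, angles in degrees, forces in N, time in s.
With the tool pointing down it reaches from about 0.375 to 0.925 m from the base axis. Payload 5.7 kg.
Tool frame: the origin (TCP) lies midway between the tips of the shut fingers; the grasp point (between the pads) lies 19 mm behind it; z points along the fingers, y is the line along which they close (so a half turn about z gives the same grasp; the last joint's range is limited). The gripper opens to 88 mm and grips with 3 to 60 N. Pads are 20 mm wide; open, the fingers measure 115 mm over their backs; the gripper's body (75 mm by 178 mm) begins 61 mm behind the grasp point.
Start: joints at [-72.198, 20.558, 86.54, -0, 72.909, -6.595], TCP at [0.248, -0.546, 0.223] pointing down, gripper open.
Joint ranges: [-170.27, 170.27], [-57.76, 135], [12.27, 136.19], [-55.21, 235.2], [11.17, 155.16], [-170.74, 170.74]. Speed limits (degrees/s): [136.94, 136.94, 180, 180, 180, 180].

## Interface

Orientations are given as [roll, pitch, yaw] about the fixed x, y, z axes, in that order (R = Rz(yaw) Ry(pitch) Rx(roll)).
In Python, from station import bot gives the robot as it stands. The module is installed in compiled form; this text tells all that it offers.
- The arm moves only by the tool drive_tool, never from a script. Its argument "targets" is a list of rows, each a list of 4 numbers: the shift along the world's x, y, z in units of 40 mm (1.0 is 40 mm), then the turn about the world's z in units of 8 degrees (1.0 is 8 degrees). A call has exactly 5 rows; each row shifts and turns the commanded pose from where the row before left it; what a row does not reach is not made up. A row lasts 1/10 s, in which the tool goes at most 50 mm and 8.59 degrees, less where a joint would pass 70% of its speed; a pose out of reach is approached as far as the arm can. A call is refused whole if a number of a shift passes 1 or a number of a turn 1, either way. A call with a gripper value outside its range is refused whole. "hand" is the closure, from -1 (fully open) to 1 (shut), set as the call begins (left out, the last holds). The fingers move at their own pace and stop on an object; "newtons" is the grip in N (left out, the last holds). Time passes only in rows, so rows that do not move let the fingers close, or fill a call up. It gives the time, the measured TCP pose, the force, the opening and the grip force at its end, in the units of the state.
- bot.get_obs(): the state, without advancing time (a new reading comes with each control period).
- bot.get_image(name): name is "scene" or "top" or "wrist"; returns a dict with "color" (480x640x3 uint8, red, green, blue), "K" (3x3 intrinsics, pixels), "distortion" ([k1, k2, p1, p2, k3] as OpenCV has them; the pictures are not rectified), "R" (3x3) and "t" (3): a world point X has camera coordinates R X + t; the wrist camera has in their place "hand_eye" (4x4, takes a point from camera to tool coordinates, whose origin is the TCP and whose axes are the flange's). Camera axes: x right, y down, z forward; pixel columns grow to the right and rows downward; lengths in m; the calibration is good to about 2 mm. A picture is of the moment at which its call begins: read the wrist's pose just before it. There is no depth.
- bot.sign_off(): hands the job in; it is judged then, once.
The state is a dict: "t": time; "joint_positions": joint angles; "qd": joint speeds; "joint_torque": joint torques, N m; "position": TCP position; "eef_rot": TCP orientation; "force": force on the tool from outside, world axes, zero at the start; "torque": the same for the moment, N m; "gripper_width": finger opening in m; "gripper_force": force on a finger pad.
Only numpy, scipy, OpenCV 4.12 (cv2) and the standard library are available. Lean on these libraries where they do the work, as an engineer would, in place of code of your own. Each camera call takes 0.05 s, during which the arm holds its last target. There are 200 camera calls.

## Working session

There is one attempt and no reset: what is moved stays moved. The work goes in short steps, Python scripts to look and compute and a tool call to move; the robot and the scene stay as the last step left them, time stands still between calls to the robot, and variables do not carry over. Pictures are saved under pics/ and viewed, at most 10 in all, crops included, and the job is handed in when it is done.

Besides the shell and the picture viewer there is one more tool, called as a command line: name --pt "numbers of a row" for each row, then --argument value for the rest. drive_tool: Moves the arm, as the interface text tells. Its arguments: {"type":"object","properties":{"targets":{"type":"array"},"hand":{"type":"number"},"newtons":{"type":"number"}},"required":["targets"]}

```bash
mkdir -p pics; cat > h.py <<'E'
import numpy as np, cv2
from scipy.spatial.transform import Rotation as Ro
from station import bot
def cam(name):
    o=bot.get_obs(); im=bot.get_image(name)
    K=np.array(im["K"],float); d=np.array(im["distortion"],float)
    if "hand_eye" in im:
        T=np.eye(4); T[:3,:3]=Ro.from_euler('xyz',o["eef_rot"],degrees=True).as_matrix(); T[:3,3]=o["position"]
        M=np.linalg.inv(T@np.array(im["hand_eye"])); R,t=M[:3,:3],M[:3,3]
    else: R,t=np.array(im["R"]),np.array(im["t"])
    return im["color"],K,d,R,t
def onplane(c,px,z):
    _,K,d,R,t=c
    u=cv2.undistortPoints(np.array(px,float).reshape(-1,1,2),K,d)[:,0]
    D=np.c_[u,np.ones(len(u))]@R; C=-R.T@t
    return C+D*((z-C[2])/D[:,2])[:,None]
def proj(c,X):
    _,K,d,R,t=c
    return cv2.projectPoints(np.array(X,float).reshape(-1,1,3),cv2.Rodrigues(R)[0],t,K,d)[0][:,0]
def save(c,n): cv2.imwrite(n,c[0][:,:,::-1])
E
python3 - <<'E'
from h import *
o=bot.get_obs(); print(o)
for n in("top","scene"):
    c=cam(n); save(c,f"pics/{n}0.png"); print(n,-c[3].T@c[4])
E
```

```text
{'t': 0.0, 'joint_positions': array([-7.21978439e+01,  2.05971226e+01,  8.65985651e+01,  1.07841473e-03,
        7.29078901e+01, -6.59340873e+00]), 'qd': array([-0.04679677,  0.03305434, -0.10459986,  0.03589818,  0.1036202 ,
       -0.01145491]), 'joint_torque': array([ 1.46432416e-03, -5.15356493e+01, -2.70727158e+01,  6.75650337e-02,
        3.49051156e-02, -1.37475845e-04]), 'position': array([ 0.24762152, -0.54576717,  0.22182084]), 'eef_rot': array([-1.79897226e+02, -1.29164800e-02,  2.43952354e+01]), 'force': array([-8.28589981e-03,  4.28681692e-04, -1.22980442e+00]), 'torque': array([ 0.02084891,  0.02052845, -0.00446536]), 'gripper_force': 0.0, 'gripper_width': 0.08777446558497139}
top [ 0.45193441 -0.05063378  1.02816323]
scene [-0.46448864 -0.80426468  0.70477767]
```

View pics/top0.png

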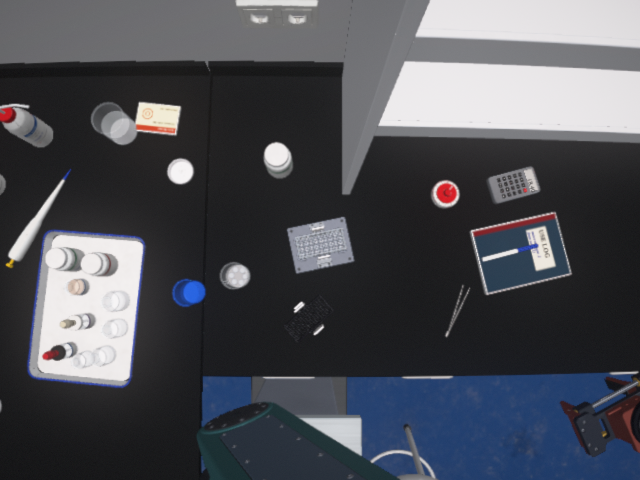

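View pics/scene0.png

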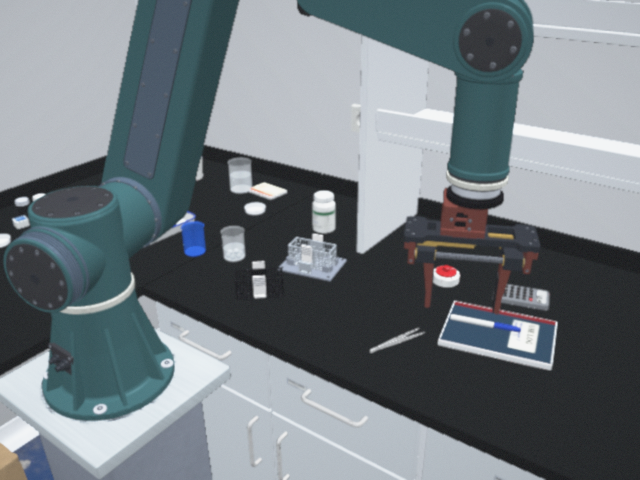

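```bash
python3 - <<'E'
from h import *
c=cam("top"); im=c[0]
hsv=cv2.cvtColor(im,cv2.COLOR_RGB2HSV)
m=cv2.inRange(im,(70,70,70),(255,255,255)); m[:, :285]=0;m[:,360:]=0;m[:210]=0;m[280:]=0
m=cv2.morphologyEx(m,cv2.MORPH_CLOSE,np.ones((7,7)))
cs,_=cv2.findContours(m,0,2); k=max(cs,key=cv2.contourArea)
w=onplane(c,k[:,0].astype(float),0.008)
print("stand",cv2.minAreaRect((w[:,:2]*1000).astype(np.float32)))
wm=cv2.inRange(im,(215,215,215),(255,255,255)); 
n,l,s,ce=cv2.connectedComponentsWithStats(wm)
for i in range(1,n):
    if 4<s[i,4]<1500 and 200<ce[i][0]<360 and 130<ce[i][1]<345: print(s[i],ce[i],onplane(c,[ce[i]],0.07)[0].round(4))
print("beaker z0/.036/.072",[onplane(c,[[235.5,275]],z)[0].round(3) for z in(0,.036,.072)])
print("blue",onplane(c,[[190,292]],0.036)[0].round(3),"jar",onplane(c,[[278,155]],.099)[0].round(3),"black",onplane(c,[[308,317]],.05)[0].round(3))
print("panel",onplane(c,[[347,194],[341,100]],0.)[0:2].round(3))
big=cv2.resize(im[190:350,160:373],None,fx=3.75,fy=3.75,interpolation=cv2.INTER_CUBIC); cv2.imwrite("pics/topcrop.png",big[:,:,::-1])
E
```

```text
stand ((536.8395385742188, -66.80525207519531), (105.79231262207031, 135.5547332763672), 12.370721817016602)
[265 143  23  22 391] [276.07672634 153.8516624 ] [0.7287 0.0316 0.07  ]
[312 226  11   4  15] [317.13333333 227.6       ] [ 0.5679 -0.059   0.07  ]
[319 255  10   3  13] [323.61538462 256.23076923] [ 0.5069 -0.0733  0.07  ]
[234 268   3   3   8] [234.875 269.125] [0.478 0.114 0.07 ]
[241 269   3   3   8] [241.875 270.125] [0.476  0.0992 0.07  ]
[230 274   3   3   9] [231. 275.] [0.4655 0.1219 0.07  ]
[244 275   2   3   6] [244.5 276. ] [0.4637 0.0934 0.07  ]
[233 280   3   3   8] [233.875 281.125] [0.4527 0.1155 0.07  ]
[239 281   4   3   8] [240.5   281.875] [0.4513 0.1015 0.07  ]
[295 302   8  10  27] [298.51851852 306.14814815] [ 0.4016 -0.0213  0.07  ]
[315 327   8   7  14] [318.5 330. ] [ 0.3523 -0.0636  0.07  ]
beaker z0/.036/.072 [array([0.467, 0.124, 0.   ]), array([0.466, 0.118, 0.036]), array([0.466, 0.112, 0.072])]
blue [0.428 0.217 0.036] jar [0.718 0.025 0.099] black [ 0.378 -0.041  0.05 ]
panel [[ 0.655 -0.128  0.   ]
 [ 0.883 -0.114  0.   ]]
```

View pics/topcrop.png

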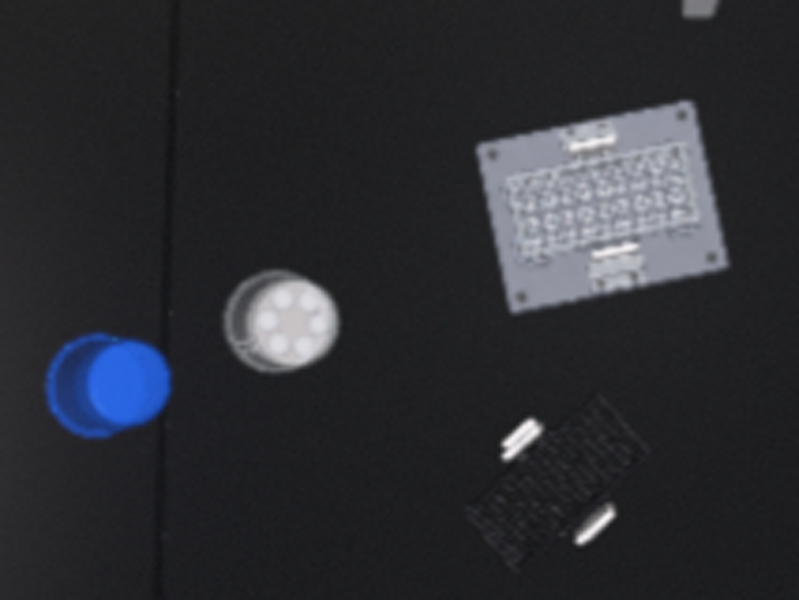

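drive_tool --pt "0.33 0.96 0.2 0.65" --pt "0.33 0.96 0.2 0.65" --pt "0.33 0.96 0.2 0.65" --pt "0.33 0.96 0.2 0.65" --pt "0.33 0.96 0.2 0.65" --hand -1

```text
t: 0.65
position: [0.3139, -0.3527, 0.2627]
eef_rot: [-180.0, -0.0, 50.6]
force: [0.7, 0.2, 0.3]
gripper_width: 0.0875
gripper_force: 0.0
```

drive_tool --pt "0.33 0.96 0 0.65" --pt "0.33 0.96 0 0.65" --pt "0.33 0.96 0 0.65" --pt "0.33 0.96 0 0.65" --pt "0.33 0.96 0 0.65"

```text
t: 1.15
position: [0.3799, -0.1607, 0.2626]
eef_rot: [-180.0, -0.0, 76.6]
force: [0.8, -0.4, -0.4]
gripper_width: 0.0876
gripper_force: 0.0
```

drive_tool --pt "0.33 0.96 0 0.65" --pt "0.33 0.96 0 0.65" --pt "0.33 0.96 0 0.65" --pt "0.33 0.96 0 0.65" --pt "0.33 0.96 0 0.65"

```text
t: 1.65
position: [0.4459, 0.0313, 0.2626]
eef_rot: [-180.0, 0.0, 102.6]
force: [0.7, -0.4, 1.3]
gripper_width: 0.0879
gripper_force: 0.0
```

```bash
python3 - <<'E'
from h import *
for i in range(6): cam("top")
o=bot.get_obs(); print(o["t"],o["position"],o["eef_rot"],o["joint_positions"])
c=cam("wrist"); save(c,"pics/w1.png"); print(-c[3].T@c[4]); print(proj(c,[[.466,.118,0],[.537,-.067,.008]]))
E
```

```text
1.95 [0.44530661 0.02883605 0.26240325] [-1.79944339e+02  1.69900999e-02  1.02327839e+02] [-5.14856763e+00  5.40912546e+00  1.01151053e+02 -3.43377063e-02
  7.34878134e+01 -1.74666249e+01]
[0.42934554 0.10521594 0.42470914]
[[351.91084861 126.27447016]
 [371.32880275 282.659882  ]]
```

View pics/w1.png

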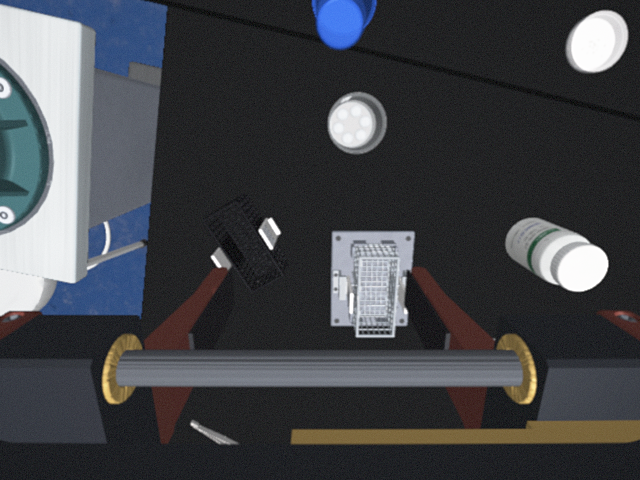

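```bash
python3 - <<'E'
from h import *
def balls(c,x0,x1,y0,y1,thr):
    m=np.zeros(c[0].shape[:2],np.uint8); m[y0:y1,x0:x1]=cv2.inRange(c[0],(thr,)*3,(255,)*3)[y0:y1,x0:x1]
    n,l,s,ce=cv2.connectedComponentsWithStats(m); r=[i for i in range(1,n) if s[i,4]>4]
    return ce[r],s[r,4]
c=cam("wrist"); ce,a=balls(c,325,390,90,155,215); print(ce.round(1).tolist(),a)
# outer outline of beaker
t=cam("top"); ct,at=balls(t,220,252,262,290,215); print(len(ct),at, [onplane(t,[ct.mean(0)],z)[0].round(4).tolist() for z in(.009,.016)])
print([onplane(c,[ce.mean(0)],z)[0].round(4).tolist() for z in(.009,.016)])
cv2.imwrite("pics/w2.png",cv2.resize(c[0][80:345,315:430],None,fx=2.2,fy=2.2)[:,:,::-1])
g=cv2.cvtColor(c[0],cv2.COLOR_RGB2GRAY)
m=cv2.inRange(g,70,255); m[:225]=0;m[332:]=0;m[:,:326]=0;m[:,418:]=0
m=cv2.morphologyEx(m,cv2.MORPH_CLOSE,np.ones((5,5)))
# plate edges near far(+y) side: left/right corners via rows without basket (232-240) 
p=[]
for y in (240,250,260): 
    x=np.where(m[y])[0]; p+= [[x.min(),y],[x.max(),y]]
w=onplane(c,p,.008); print(p,w[:,:2].round(4).tolist())
for x in (340,350,395,405):
    y=np.where(m[:,x])[0]; print(x,y.min(),onplane(c,[[x,y.min()]],.008)[0].round(4)[:2])
E
```

```text
[[346.0, 98.0], [350.4, 123.8]] [   9 1432]
0 [] [[nan, nan, nan], [nan, nan, nan]]
[[0.4573, 0.1328, 0.009], [0.4568, 0.1324, 0.016]]
[[np.int64(331), 240], [np.int64(414), 240], [np.int64(331), 250], [np.int64(413), 250], [np.int64(331), 260], [np.int64(412), 260]] [[0.4725, -0.0215], [0.5748, 0.0008], [0.4754, -0.0345], [0.5774, -0.0123], [0.4785, -0.0477], [0.58, -0.0256]]
340 230 [ 0.4806 -0.0063]
350 230 [ 0.4928 -0.0036]
395 231 [0.5481 0.0071]
405 230 [0.56  0.011]<stdin>:8: RuntimeWarning: Mean of empty slice.
  ret = um.true_divide(
```

View pics/w2.png

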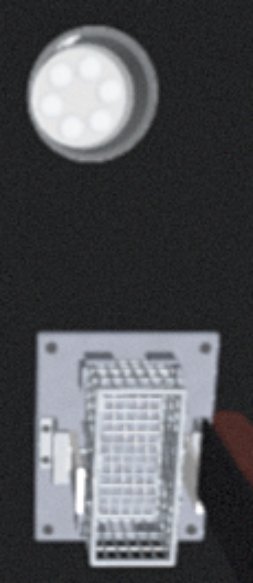

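drive_tool --pt "0.1 0.45 -0.6 0" --pt "0.1 0.45 -0.6 0" --pt "0.1 0.45 -0.6 0" --pt "0.1 0.45 -0.6 0" --pt "0.1 0.45 -0.6 0"

```text
t: 2.6
position: [0.4661, 0.1192, 0.1419]
eef_rot: [180.0, 0.0, 102.3]
force: [0.5, -0.1, 0.1]
gripper_width: 0.0877
gripper_force: 0.0
```

drive_tool --pt "0 0 -0.7 0" --pt "0 0 -0.7 0" --pt "0 0 -0.7 0" --pt "0 0 -0.7 0" --pt "0 0 -0.23 0"

```text
t: 3.1
position: [0.4643, 0.1184, 0.0194]
eef_rot: [-179.8, -0.0, 102.3]
force: [-1.4, 0.3, 0.8]
gripper_width: 0.0875
gripper_force: 0.0
```

drive_tool --pt "0 0 0 0" --pt "0 0 0 0" --pt "0 0 0 0" --pt "0 0 0 0" --pt "0 0 0 0" --hand 1 --newtons 5

```text
t: 3.6
position: [0.4663, 0.1196, 0.0223]
eef_rot: [179.9, 0.0, 102.4]
force: [-1.2, -0.2, 5.2]
gripper_width: 0.0564
gripper_force: 5.0
```

drive_tool --pt "0 0 0 0" --pt "0 0 0 0" --pt "0 0 0 0" --pt "0 0 0 0" --pt "0 0 0 0"

```text
t: 4.1
position: [0.4659, 0.1196, 0.022]
eef_rot: [180.0, 0.0, 102.4]
force: [-2.2, -0.7, 6.1]
gripper_width: 0.0566
gripper_force: 5.0
```

drive_tool --pt "0 0 0.1 0" --pt "0 0 0.3 0" --pt "0 0 0.4 0" --pt "0 0 0.3 0" --pt "0 0 0.15 0"

```text
t: 4.6
position: [0.4667, 0.1198, 0.0731]
eef_rot: [179.9, 0.0, 102.4]
force: [0.0, -0.1, -1.1]
gripper_width: 0.0565
gripper_force: 5.0
```

drive_tool --pt "0.15 -0.25 0 0" --pt "0.25 -0.5 0 0" --pt "0.35 -0.6 0 0" --pt "0.3 -0.55 0 0" --pt "0.2 -0.35 0 0"

```text
t: 5.1
position: [0.5169, 0.0276, 0.0711]
eef_rot: [180.0, 0.0, 102.3]
force: [0.5, -0.3, -1.5]
gripper_width: 0.0565
gripper_force: 5.0
```

```bash
python3 - <<'E'
from h import *
for i in range(4): cam("top")
o=bot.get_obs(); print(o["t"],o["position"],o["eef_rot"],o["force"],o["gripper_width"])
c=cam("wrist"); s=cam("scene")
a=cv2.resize(c[0][60:400,230:510],(494,600)); b=cv2.resize(s[0][190:310,220:380],(306,230))
v=np.zeros((600,800,3),np.uint8); v[:,:494]=a; v[:230,494:]=b; cv2.imwrite("pics/p3.png",v[:,:,::-1])
E
```

```text
5.3 [0.51512342 0.02958808 0.07100041] [-1.79920059e+02 -4.41250625e-02  1.02326790e+02] [ 0.44841385  0.5158127  -0.26016778] 0.05635914746039269
```

View pics/p3.png

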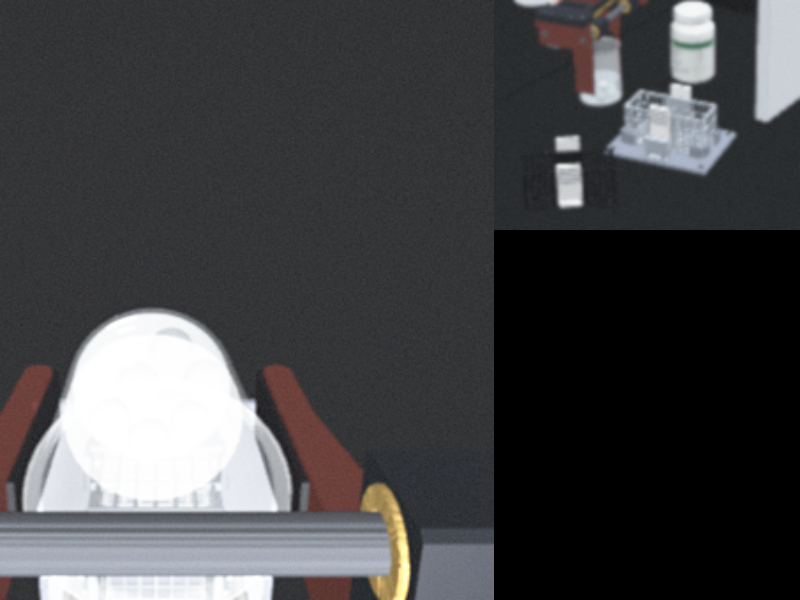

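drive_tool --pt "0.03 -0.14 0 0" --pt "0.03 -0.14 0 0" --pt "0.03 -0.14 0 0" --pt "0.03 -0.14 0.08 0" --pt "0.03 -0.14 0.08 0" --newtons 4

```text
t: 5.9
position: [0.5218, 0.0011, 0.078]
eef_rot: [-180.0, -0.0, 102.4]
force: [0.2, 0.7, -0.9]
gripper_width: 0.0566
gripper_force: 4.0
```

drive_tool --pt "0.02 -0.1 0.01 0" --pt "0.02 -0.1 0.01 0" --pt "0.02 -0.1 0.01 0" --pt "0 0 0 0" --pt "0 0 0 0"

```text
t: 6.4
position: [0.5242, -0.0105, 0.079]
eef_rot: [-180.0, -0.0, 102.4]
force: [-0.1, 0.2, -0.9]
gripper_width: 0.0561
gripper_force: 4.0
```

```bash
cat > look.py <<'E'
import sys
from h import *
o=bot.get_obs(); print(o["t"],o["position"],o["eef_rot"],o["force"],o["gripper_width"])
c=cam("wrist"); s=cam("scene"); t=cam("top")
a=cv2.resize(c[0][80:400,230:510],(350,400)); b=cv2.resize(s[0][190:310,230:380],(450,360)); d=cv2.resize(t[0][190:290,210:370],(320,200))
v=np.zeros((600,800,3),np.uint8); v[:400,:350]=a; v[:360,350:]=b; v[400:,480:]=d; cv2.imwrite(sys.argv[1],v[:,:,::-1])
E
python3 look.py pics/p4.png
```

```text
6.4 [ 0.52419647 -0.01045022  0.07896378] [-1.79991172e+02 -7.82268382e-03  1.02378706e+02] [-0.08078297  0.18074683 -0.93729868] 0.05613317799944437
```

View pics/p4.png

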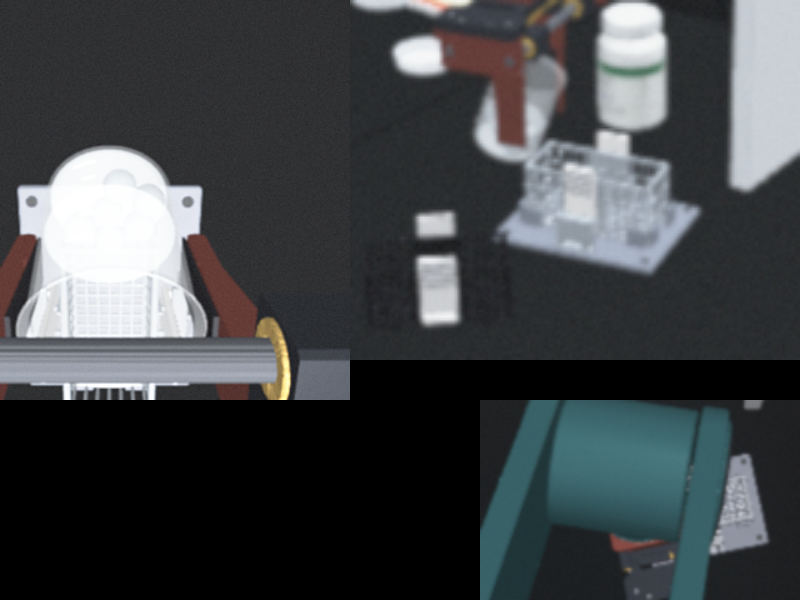

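drive_tool --pt "0.013 -0.06 -0.012 0" --pt "0.013 -0.06 -0.012 0" --pt "0.013 -0.06 -0.012 0" --pt "0.013 -0.06 -0.012 0" --pt "0.013 -0.06 -0.012 0"

```text
t: 7.05
position: [0.5269, -0.0226, 0.0766]
eef_rot: [-180.0, -0.0, 102.4]
force: [-0.8, -0.8, -1.0]
gripper_width: 0.0561
gripper_force: 4.0
```

drive_tool --pt "0.01 -0.05 -0.025 0" --pt "0.01 -0.05 -0.025 0" --pt "0.01 -0.05 -0.025 0" --pt "0.01 -0.05 -0.025 0" --pt "0.01 -0.05 -0.025 0"

```text
t: 7.55
position: [0.5289, -0.0326, 0.0716]
eef_rot: [-180.0, 0.0, 102.4]
force: [0.9, 0.7, 0.3]
gripper_width: 0.0561
gripper_force: 4.0
```

drive_tool --pt "0.006 -0.027 -0.03 0" --pt "0.006 -0.027 -0.03 0" --pt "0.006 -0.027 -0.03 0" --pt "0.006 -0.027 -0.03 0" --pt "0.006 -0.027 -0.03 0"

```text
t: 8.05
position: [0.5301, -0.0379, 0.0656]
eef_rot: [-180.0, 0.0, 102.4]
force: [0.2, 0.4, 1.3]
gripper_width: 0.0566
gripper_force: 4.0
```

drive_tool --pt "0 0 0 0" --pt "0 0 0 0" --pt "0 0 0 0" --pt "0 0 0 0" --pt "0 0 0 0"

```text
t: 8.55
position: [0.53, -0.0377, 0.0656]
eef_rot: [-180.0, -0.0, 102.4]
force: [-0.3, 0.6, 0.1]
gripper_width: 0.0565
gripper_force: 4.0
```

```bash
python3 look.py pics/p5.png
```

```text
8.55 [ 0.52999272 -0.03774597  0.06563742] [-1.79995350e+02 -1.42244288e-03  1.02397860e+02] [-0.28021531  0.57341834  0.0888101 ] 0.05652243955547884
```

View pics/p5.png

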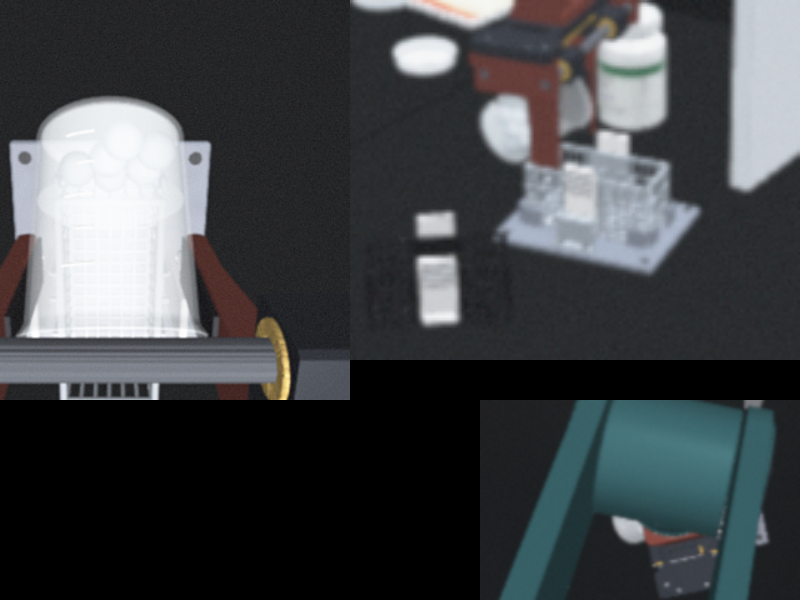

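drive_tool --pt "0 0 -0.04 0" --pt "0 0 -0.04 0" --pt "0 0 -0.04 0" --pt "0 0 -0.04 0" --pt "0 0 -0.04 0"

```text
t: 9.2
position: [0.5301, -0.0379, 0.0575]
eef_rot: [-180.0, 0.0, 102.4]
force: [0.1, 0.0, 1.2]
gripper_width: 0.0565
gripper_force: 4.0
```

```bash
python3 - <<'E'
from h import *
o=bot.get_obs(); print(o["t"],o["position"],o["force"],o["torque"])
c=cam("wrist"); im=c[0]; cv2.imwrite("pics/raw1.png",im[:,:,::-1])
s=cam("scene"); cv2.imwrite("pics/raws1.png",s[0][:,:,::-1])
# compare with p5 wrist crop: ball region change, outline apex of beaker floor
p5=cv2.imread("pics/p5.png")[:400,:350]; now=cv2.resize(im[80:400,230:510],(350,400))[:,:,::-1]
for n,q in(("p5",p5),("now",now)):
    g=cv2.cvtColor(np.ascontiguousarray(q),cv2.COLOR_BGR2GRAY)
    col=g[:340,110]; print(n,"top edge row",np.where(col>90)[0].min(),"bright(>235) px rows", [(r,int((g[r:r+20,30:190]>225).sum())) for r in range(80,340,20)])
E
```

```text
9.2 [ 0.5300776  -0.03787605  0.0575035 ] [0.05202456 0.03235533 1.20186313] [-0.0649457  -0.09827266 -0.02664663]
p5 top edge row 97 bright(>235) px rows [(80, 0), (100, 1183), (120, 2163), (140, 2523), (160, 2396), (180, 2582), (200, 2592), (220, 2340), (240, 2320), (260, 2223), (280, 2273), (300, 2401), (320, 2033)]
now top edge row 89 bright(>235) px rows [(80, 0), (100, 1617), (120, 2061), (140, 2471), (160, 2455), (180, 2459), (200, 2404), (220, 2284), (240, 2294), (260, 2212), (280, 2284), (300, 2383), (320, 2053)]
```

```bash
python3 - <<'E'
from h import *
a=cv2.imread("pics/raw1.png")[130:400,240:400]; b=cv2.imread("pics/raws1.png")[210:290,260:370]
v=np.zeros((600,800,3),np.uint8); v[:600,:355]=cv2.resize(a,(355,600),interpolation=2); v[:320,360:]=cv2.resize(b,(440,320),interpolation=2)
cv2.imwrite("pics/p6.png",v)
E
```

```text
(no output)
```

View pics/p6.png

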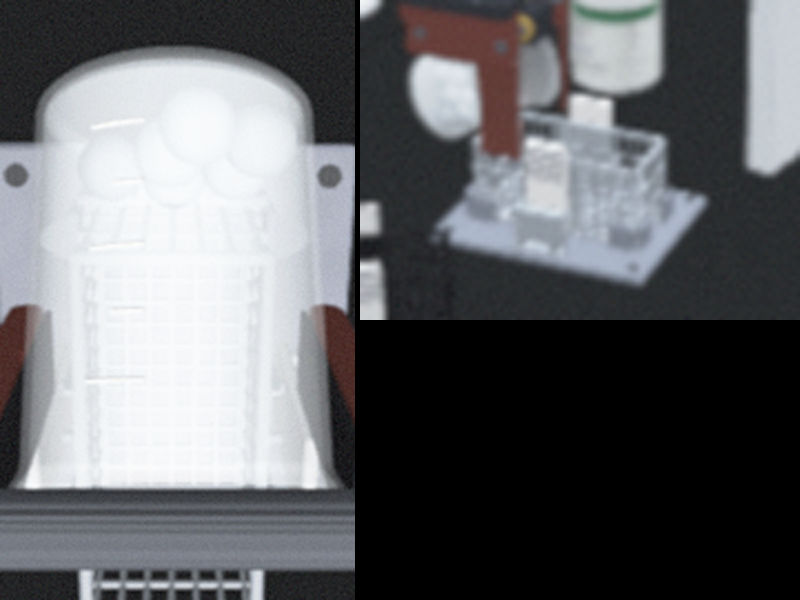

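drive_tool --pt "0 0 0 0" --pt "0 0 -0.04 0" --pt "0.003 -0.012 -0.04 0" --pt "0.003 -0.012 -0.04 0" --pt "0.003 -0.012 -0.03 0" --newtons 14

```text
t: 9.8
position: [0.5308, -0.0395, 0.0517]
eef_rot: [180.0, 0.0, 102.4]
force: [0.3, 0.7, 4.7]
gripper_width: 0.056
gripper_force: 14.0
```

```bash
cat > w.py <<'E'
import sys
from h import *
o=bot.get_obs(); print(o["t"],o["position"],o["force"],o["gripper_width"])
c=cam("wrist"); im=c[0]; cv2.imwrite(sys.argv[1],im[:,:,::-1])
g=cv2.cvtColor(im,cv2.COLOR_RGB2GRAY); r=cv2.imread("pics/raw1.png",0)
print("diff rows",[(y,int(np.abs(g[y:y+15,250:385].astype(int)-r[y:y+15,250:385]).mean())) for y in range(130,345,15)])
print("top edge", np.where(g[100:,318]>90)[0].min()+100, np.where(r[100:,318]>90)[0].min()+100)
m=cv2.inRange(g[150:230,255:380],250,255); print("ball-bright",(m>0).sum(), (r[150:230,255:380]>=250).sum())
E
python3 w.py pics/raw2.png
```

```text
9.8 [ 0.53080289 -0.03951074  0.05173488] [0.31796017 0.74638948 4.70373945] 0.05600637354440117
diff rows [(130, 4), (145, 22), (160, 23), (175, 14), (190, 7), (205, 5), (220, 4), (235, 3), (250, 2), (265, 3), (280, 3), (295, 3), (310, 3), (325, 4), (340, 10)]
top edge 149 151
ball-bright 844 50
```

```bash
python3 - <<'E'
from h import *
from scipy.optimize import fsolve
c=cam("wrist"); K,d,R,t=c[1:]
C=-R.T@t
def ray(p):
    u=cv2.undistortPoints(np.array([[p]],float),K,d)[0,0]; D=np.r_[u,1]@R; return D/np.linalg.norm(D)
f=np.array([.213,-.977,0]); 
o=bot.get_obs()["position"]; g=o.copy(); g[2]+=.019
for n in("raw1","raw2"):
    im=cv2.imread(f"pics/{n}.png",0).astype(int)
    for x in (305,330):
        col=cv2.GaussianBlur(im.astype(np.float32),(5,3),0)[:,x]; print(n,x,col[140:275:3].astype(int).tolist())
    row=[(y,np.where(im[y,240:400]>110)[0].min()+240,np.where(im[y,240:400]>110)[0].max()+240) for y in(160,170,180)]; print(row)
# disc top ray & bottom ray for candidates: assume lowest disc point sits at bottom side, intersect mid-plane
for rows in((151,245),(149,245)):
    rt,rb=ray((318,rows[0])),ray((318,rows[1]))
    for L in (.16,.18,.20,.22,.24,.26):   # distance to top point
        T=C+rt*L; bq=np.dot(rb,T-C); h=.057**2-(np.dot(T-C,T-C)-bq**2)
        if h>0:
            for sg in(1,-1):
                B=C+rb*(bq+sg*h**.5); 
                ax=T-B; th=np.degrees(np.arctan2(-np.dot(ax,f)*-1, ax[2])); 
                m=(T+B)/2-g; print(rows,L,"axis tilt: disc normal th=",round(90-np.degrees(np.arctan2(np.dot(ax,f),ax[2])),1),"disc centre rel pads fwd,z mm",(np.dot(m,f)*1e3).round(1),(m[2]*1e3).round(1))
print(C,K[0,0])
E
```

```text
raw1 305 [33, 35, 35, 35, 95, 134, 201, 230, 232, 232, 232, 233, 232, 232, 232, 236, 238, 241, 243, 245, 245, 245, 244, 239, 242, 245, 248, 248, 244, 244, 243, 244, 243, 244, 244, 247, 248, 246, 245, 246, 245, 245, 247, 244, 245]
raw1 330 [33, 35, 33, 33, 98, 138, 204, 230, 232, 232, 237, 243, 245, 247, 248, 248, 248, 248, 248, 248, 246, 244, 242, 244, 245, 246, 247, 247, 245, 244, 243, 244, 244, 243, 244, 247, 248, 246, 246, 247, 246, 246, 248, 246, 246]
[(160, np.int64(277), np.int64(360)), (170, np.int64(263), np.int64(374)), (180, np.int64(259), np.int64(379))]
raw2 305 [33, 31, 32, 91, 116, 174, 207, 229, 229, 229, 229, 229, 230, 235, 242, 242, 245, 246, 247, 247, 245, 243, 245, 248, 250, 248, 249, 248, 248, 248, 241, 242, 243, 243, 244, 247, 245, 247, 246, 248, 246, 246, 247, 247, 246]
raw2 330 [33, 32, 31, 90, 119, 176, 207, 227, 231, 241, 244, 246, 248, 248, 248, 248, 248, 248, 248, 247, 245, 244, 246, 246, 250, 250, 250, 250, 249, 249, 242, 242, 242, 241, 241, 247, 249, 246, 246, 248, 246, 246, 247, 247, 246]
[(160, np.int64(268), np.int64(370)), (170, np.int64(257), np.int6
[... 483 characters left out ...]
mm -38.3 -58.3
(151, 245) 0.2 axis tilt: disc normal th= 220.7 disc centre rel pads fwd,z mm -45.2 -37.9
(149, 245) 0.16 axis tilt: disc normal th= 157.6 disc centre rel pads fwd,z mm -43.5 -27.4
(149, 245) 0.16 axis tilt: disc normal th= 239.4 disc centre rel pads fwd,z mm -55.4 8.0
(149, 245) 0.18 axis tilt: disc normal th= 166.7 disc centre rel pads fwd,z mm -41.1 -43.1
(149, 245) 0.18 axis tilt: disc normal th= 230.3 disc centre rel pads fwd,z mm -50.7 -14.6
(149, 245) 0.2 axis tilt: disc normal th= 179.3 disc centre rel pads fwd,z mm -39.4 -56.9
(149, 245) 0.2 axis tilt: disc normal th= 217.7 disc centre rel pads fwd,z mm -45.3 -39.1
[0.51448303 0.03679626 0.21387752] 346.85827661592776
```

```bash
python3 - <<'E'
from h import *
c=cam("wrist"); K,d,R,t=c[1:]; C=-R.T@t; f=np.array([.213,-.977,0]); g=bot.get_obs()["position"]+[0,0,.019]
def ray(p):
    u=cv2.undistortPoints(np.array([[p]],float),K,d)[0,0]; return np.r_[u,1]@R
for n,yt in(("raw1",151.),("raw2",148.5)):
    im=cv2.imread(f"pics/{n}.png",0).astype(int); P=[]
    for y in range(152,196,3):
        x=np.where(im[y,240:400]>110)[0]+240; P.append((y,x.min(),x.max()))
    print(n,[(y,int(b-a)) for y,a,b in P])
    # disc ends: chord half-width w at fraction -> first row reaching the straight sides
    for y,a,b in P[6:12:2]:
        Z=.057/np.linalg.norm(ray((a,y))-ray((b,y))); M=C+ray(((a+b)/2,y))*Z
        r=ray((318,yt)); rf,rz=r@f,r[2]; q=M-C
        # T=C+r*k, |T-M|=.0285
        A=r@r; B=-2*r@q; Cc=q@q-.0285**2; D=B*B-4*A*Cc
        out=[]
        for s in(1,-1):
            if D>0:
                T=C+r*((-B+s*D**.5)/2/A); ax=T-M; out.append(round(np.degrees(np.arctan2(ax[2],-ax@f))))
        m=M-g; print(y,"centre rel pads fwd,z",round(m@f*1e3,1),round(m[2]*1e3,1),"theta cand",out)
E
```

```text
raw1 [(152, 6), (155, 52), (158, 73), (161, 85), (164, 98), (167, 105), (170, 111), (173, 114), (176, 118), (179, 119), (182, 120), (185, 121), (188, 121), (191, 121), (194, 125)]
170 centre rel pads fwd,z -58.4 -36.5 theta cand [-74, 67]
176 centre rel pads fwd,z -56.8 -25.0 theta cand [-69, 62]
182 centre rel pads fwd,z -54.4 -21.4 theta cand [-63, 57]
raw2 [(152, 49), (155, 76), (158, 93), (161, 105), (164, 115), (167, 121), (170, 125), (173, 127), (176, 128), (179, 128), (182, 128), (185, 129), (188, 129), (191, 128), (194, 159)]
170 centre rel pads fwd,z -60.6 -16.3 theta cand [-73, 68]
176 centre rel pads fwd,z -58.5 -11.8 theta cand [-68, 62]
182 centre rel pads fwd,z -55.9 -11.1 theta cand [-62, 57]
```

drive_tool --pt "0 0 0 0" --pt "0 0 -0.05 0" --pt "0 0 -0.05 0" --pt "0 0 -0.05 0" --pt "0 0 0 0" --newtons 20

```text
t: 10.45
position: [0.5311, -0.0397, 0.046]
eef_rot: [179.9, 0.1, 102.4]
force: [1.3, -3.0, 6.6]
gripper_width: 0.0559
gripper_force: 20.0
```

```bash
python3 w.py pics/raw3.png; python3 - <<'E'
from h import *
g=cv2.imread("pics/raw3.png",0).astype(int)
for n in("raw2","raw3"):
    im=cv2.imread(f"pics/{n}.png",0).astype(int); print(n,[(y,int(np.ptp(np.where(im[y,240:400]>110)[0]))) for y in range(140,200,5) if (im[y,240:400]>110).any()])
s=cam("scene"); cv2.imwrite("pics/raws3.png",s[0][:,:,::-1])
b=s[0][205:295,260:375]; a=cv2.imread("pics/raw3.png")[130:400,240:400,::-1]
v=np.zeros((600,800,3),np.uint8); v[:,:355]=cv2.resize(a,(355,600),interpolation=2); v[:348,355:]=cv2.resize(b,(445,348),interpolation=2)
cv2.imwrite("pics/p7.png",v[:,:,::-1])
E
```

```text
10.45 [ 0.53110796 -0.03972224  0.04595   ] [ 1.34911199 -3.03374021  6.55874795] 0.05588756647067612
diff rows [(130, 5), (145, 18), (160, 37), (175, 23), (190, 10), (205, 7), (220, 6), (235, 4), (250, 4), (265, 5), (280, 5), (295, 5), (310, 4), (325, 11), (340, 15)]
top edge 151 151
ball-bright 777 50
raw2 [(150, 33), (155, 76), (160, 102), (165, 118), (170, 125), (175, 128), (180, 128), (185, 129), (190, 128), (195, 159)]
raw3 [(155, 66), (160, 103), (165, 129), (170, 136), (175, 137), (180, 137), (185, 138), (190, 137), (195, 159)]
```

View pics/p7.png

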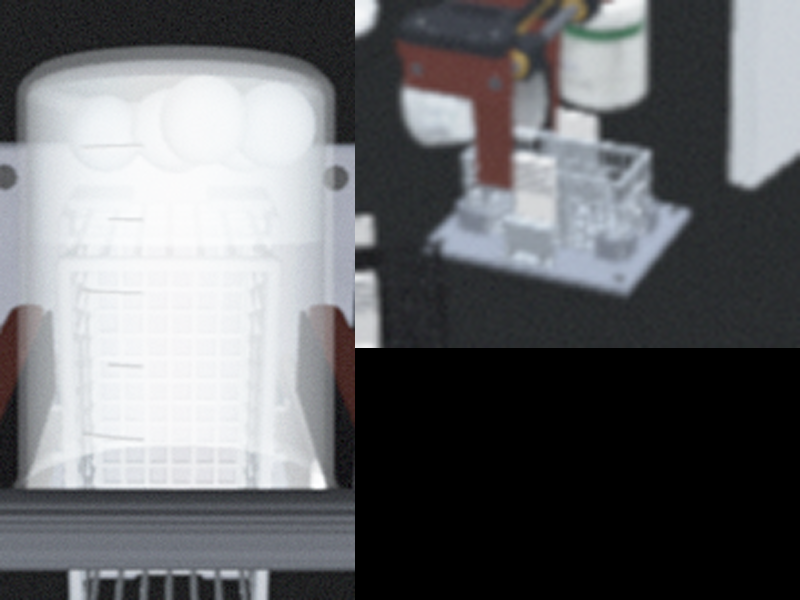

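```bash
cat > tilt.py <<'E'
from h import *
from scipy.optimize import least_squares
def solve(c,rt,rl,w,x=318):
    f=np.array([.213,-.977,0]); z=np.array([0,0,1.]); g=bot.get_obs()["position"]+[0,0,.019]
    def pts(p):
        th=p[2]; M=g+f*p[0]+z*p[1]; T=M+.0285*(-f*np.cos(th)+z*np.sin(th)); return M,T,T+.072*(f*np.sin(th)+z*np.cos(th))
    def res(p):
        M,T,L=pts(p); a=proj(c,[T,L]); Z=(c[3]@M+c[4])[2]
        return [a[0,1]-rt,a[1,1]-rl,c[1][0,0]*.057/Z-w]
    s=least_squares(res,[-.05,.0,1.4],x_scale=[.01,.01,.1]); M,T,L=pts(s.x)
    print("bottom centre fwd,z mm",(s.x[:2]*1e3).round(1),"theta",np.degrees(s.x[2]).round(1),"cost",s.cost)
    low=M+.0285*(f*np.cos(s.x[2])-z*np.sin(s.x[2])); lip=low+.072*(f*np.sin(s.x[2])+z*np.cos(s.x[2]))
    print("low corner fwd, z abs",((low-g)@f*1e3).round(1),(low[2]*1e3).round(1),"low lip",((lip-g)@f*1e3).round(1),(lip[2]*1e3).round(1))
E
python3 - <<'E'
from tilt import *
c=cam("wrist")
solve(c,151,331,137); solve(c,151,331,134); solve(c,151,331,140)
E
```

```text
bottom centre fwd,z mm [-72.9  -5.6] theta 93.2 cost 1.655976812239948e-26
low corner fwd, z abs -74.5 31.0 low lip -2.6 27.0
bottom centre fwd,z mm [-71.7  -8.6] theta 91.1 cost 1.6155871338926322e-27
low corner fwd, z abs -72.3 27.9 low lip -0.3 26.5
bottom centre fwd,z mm [-74.   -2.7] theta 95.0 cost 6.462348535570529e-27
low corner fwd, z abs -76.5 33.9 low lip -4.8 27.6
```

```bash
python3 - <<'E'
from tilt import *
c=cam("wrist"); o=bot.get_obs()["position"]; print(o,-c[3].T@c[4],c[3].round(3).tolist())
def W(u,v,z): u+=.5102; v+=-.178; return [.977*u-.213*v,.213*u+.977*v,z]
print(proj(c,[W(-.0235,.052,.058),W(.0235,.052,.058),W(-.052,.067,.008),W(.052,.067,.008),W(-.0235,.052,.008),W(.0235,.052,.008)]).round(1).tolist())
print(onplane(c,[[267,248],[366,248]],.058)@np.array([[.977,-.213,0],[.213,.977,0],[0,0,1]]).T)
E
```

```text
[ 0.53111846 -0.03972872  0.04603951] [0.51468899 0.03668697 0.20827726] [[0.977, 0.215, 0.002], [0.206, -0.937, 0.281], [0.062, -0.274, -0.96]]
[[265.7, 248.7], [368.3, 248.9], [228.3, 196.3], [406.2, 196.6], [277.9, 221.2], [356.7, 221.3]]
[[0.49532893 0.08858452 0.058     ]
 [0.53651687 0.10750358 0.058     ]]
```

```bash
cat >> tilt.py <<'E'
def solve2(c,rt,w,rimv=-.126,rimz=.058):
    f=np.array([.213,-.977,0]); z=np.array([0,0,1.]); g=bot.get_obs()["position"]+[0,0,.019]
    rim=np.array([-rimv-g@f*1.0, rimz-g[2]])
    def P(p,a,b): # axial from bottom a, radial up b
        th=p[2]; return g+f*(p[0]+a*np.sin(th)-b*np.cos(th))+z*(p[1]+a*np.cos(th)+b*np.sin(th))
    def res(p):
        M=P(p,0,0); a=proj(c,[P(p,0,.0285)]); Z=(c[3]@M+c[4])[2]; th=p[2]
        d=rim-p[:2]; rad=-d[0]*np.cos(th)+d[1]*np.sin(th)
        return [a[0,1]-rt,c[1][0,0]*.057/Z-w,(rad+.0285)*2000]
    s=least_squares(res,[-.05,.01,1.2],x_scale=[.01,.01,.1]); p=s.x
    print("bottom centre fwd,z",(p[:2]*1e3).round(1),"theta",np.degrees(p[2]).round(1),"cost",s.cost.round(3),"rim rel",(rim*1e3).round(1))
    h=-(p[0]*np.sin(p[2])+p[1]*np.cos(p[2])); e=-(-p[0]*np.cos(p[2])+p[1]*np.sin(p[2])); print("h",h.round(4),"pad offset from axis (up +)",e.round(4))
    print("rows: lip up, lip low, floor low",proj(c,[P(p,.072,.0285),P(p,.072,-.0285),P(p,0,-.0285)])[:,1].round(0), "low lip z",P(p,.072,-.0285)[2].round(4),"low corner z",P(p,0,-.0285)[2].round(4))
E
python3 - <<'E'
from tilt import *
c=cam("wrist")
for w in(136,139,142): solve2(c,150.5,w)
E
```

```text
bottom centre fwd,z [-52.1   4.9] theta 45.7 cost 19.424 rim rel [-25.9  -7. ]
h 0.0338 pad offset from axis (up +) -0.0399
rows: lip up, lip low, floor low [387. 398. 231.] low lip z 0.0999 low corner z 0.0496
bottom centre fwd,z [-52.3   5.8] theta 46.4 cost 7.053 rim rel [-25.9  -7. ]
h 0.0338 pad offset from axis (up +) -0.0403
rows: lip up, lip low, floor low [391. 398. 230.] low lip z 0.0999 low corner z 0.0502
bottom centre fwd,z [-52.5   6.8] theta 47.1 cost 0.817 rim rel [-25.9  -7. ]
h 0.0339 pad offset from axis (up +) -0.0406
rows: lip up, lip low, floor low [395. 399. 230.] low lip z 0.0999 low corner z 0.0509
```

drive_tool --pt "0 0 -0.05 0" --pt "0 0 -0.05 0" --pt "0 0 -0.05 0" --pt "0 0 -0.05 0" --pt "0 0 0 0" --newtons 22

```text
t: 11.2
position: [0.532, -0.0401, 0.0386]
eef_rot: [179.9, 0.1, 102.4]
force: [1.1, -2.3, 9.5]
gripper_width: 0.0559
gripper_force: 22.5
```

```bash
cat > w2.py <<'E'
import sys
from h import *
o=bot.get_obs(); print(o["t"],o["position"],o["eef_rot"],o["force"],o["gripper_width"])
c=cam("wrist"); im=c[0]; cv2.imwrite(sys.argv[1],im[:,:,::-1])
g=cv2.cvtColor(im,cv2.COLOR_RGB2GRAY)
print([(y,)+tuple((np.where(g[y,240:400]>110)[0][[0,-1]]+240).tolist()) for y in range(140,260,7) if (g[y,240:400]>110).any()])
E
python3 w2.py pics/raw4.png; python3 - <<'E'
import cv2,numpy as np
for n in("raw3","raw4"):
    g=cv2.imread(f"pics/{n}.png",0); e=cv2.Laplacian(cv2.GaussianBlur(g,(5,5),0),cv2.CV_32F)
    print(n,[(y,round(float(np.abs(e[y:y+10,262:375]).mean()),1),int(g[y:y+10,262:375].mean())) for y in range(145,350,10)])
E
```

```text
11.2 [ 0.53199832 -0.04011331  0.03857431] [1.79850068e+02 1.15933780e-01 1.02406496e+02] [ 1.06575547 -2.33912543  9.51600021] 0.05593655628373263
[(168, 251, 388), (175, 244, 397), (182, 243, 398), (189, 243, 398), (196, 240, 399), (203, 240, 399), (210, 241, 399), (217, 240, 399), (224, 240, 399), (231, 240, 399), (238, 240, 399), (245, 240, 399), (252, 240, 399), (259, 240, 399)]
raw3 [(145, 4.6, 52), (155, 4.2, 157), (165, 1.8, 223), (175, 1.1, 237), (185, 1.0, 240), (195, 1.4, 240), (205, 0.9, 242), (215, 1.0, 241), (225, 1.3, 241), (235, 1.5, 239), (245, 1.4, 237), (255, 1.6, 236), (265, 1.4, 236), (275, 1.5, 236), (285, 1.6, 234), (295, 1.7, 234), (305, 1.6, 234), (315, 1.4, 235), (325, 2.2, 231), (335, 2.7, 222), (345, 12.2, 141)]
raw4 [(145, 1.4, 31), (155, 4.7, 54), (165, 4.0, 173), (175, 1.6, 222), (185, 1.0, 242), (195, 1.1, 243), (205, 1.0, 244), (215, 1.2, 242), (225, 1.1, 244), (235, 1.1, 244), (245, 1.0, 245), (255, 1.2, 244), (265, 1.4, 239), (275, 1.5, 238), (285, 1.7, 236), (295, 1.5, 236), (305, 1.6, 236), (315, 1.8, 230), (325, 2.4, 222), (335, 2.6, 221), (345, 11.7, 140)]
```

drive_tool --pt "0 0 -0.04 0" --pt "0 0 -0.04 0" --pt "0 0 -0.03 0" --pt "0 0 0 0" --pt "0 0 0 0"

```text
t: 11.75
position: [0.5326, -0.0405, 0.0347]
eef_rot: [179.8, 0.2, 102.4]
force: [0.1, -4.2, 13.6]
gripper_width: 0.0562
gripper_force: 23.7
```

```bash
python3 w2.py pics/raw5.png; python3 - <<'E'
import cv2,numpy as np
for n in("raw1","raw3","raw4","raw5"):
    g=cv2.imread(f"pics/{n}.png",0); g=cv2.GaussianBlur(g,(3,3),0)
    c=cv2.createCLAHE(8,(8,8)).apply(g)
    r=cv2.HoughCircles(c[140:345,240:400],cv2.HOUGH_GRADIENT,1,14,param1=60,param2=13,minRadius=11,maxRadius=19)
    print(n,None if r is None else (r[0][:10]+[240,140,0]).astype(int).tolist())
E
```

```text
11.75 [ 0.53260299 -0.04051951  0.0347138 ] [1.79792334e+02 1.62728737e-01 1.02407881e+02] [ 0.12005247 -4.20056906 13.61584227] 0.056165159768810466
[(168, 260, 376), (175, 243, 394), (182, 240, 399), (189, 240, 399), (196, 240, 399), (203, 240, 399), (210, 240, 399), (217, 240, 399), (224, 240, 399), (231, 240, 399), (238, 240, 399), (245, 240, 399), (252, 240, 399), (259, 240, 399)]
raw1 [[325, 270, 17], [345, 266, 17], [324, 290, 17], [293, 264, 17], [300, 311, 18], [300, 229, 16], [290, 280, 13], [332, 188, 17], [289, 209, 15], [317, 310, 15]]
raw3 [[331, 182, 18], [288, 274, 17], [293, 311, 17], [336, 317, 17], [311, 286, 17], [340, 283, 18], [324, 272, 18], [321, 255, 17], [316, 188, 18], [364, 183, 18]]
raw4 [[312, 309, 18], [340, 290, 17], [286, 303, 17], [284, 184, 17], [340, 309, 17], [371, 191, 18], [290, 268, 18], [288, 238, 17], [347, 232, 18], [315, 190, 18]]
raw5 [[308, 231, 17], [365, 231, 17], [323, 262, 16], [288, 312, 17], [298, 324, 16], [340, 310, 17], [307, 309, 17], [339, 324, 16], [321, 306, 13], [331, 295, 11]]
```

drive_tool --pt "0 0 0 0" --pt "0 0 0 0" --pt "0 0 0 0" --pt "0 0 0 0" --pt "0 0 0 0"

```text
t: 12.3
position: [0.5322, -0.0401, 0.0342]
eef_rot: [179.8, 0.1, 102.4]
force: [1.4, -3.8, 7.4]
gripper_width: 0.0561
gripper_force: 22.6
```

```bash
python3 w2.py pics/raw6.png; python3 - <<'E'
import cv2,numpy as np
for n in("raw3","raw4","raw5","raw6"):
    g=cv2.imread(f"pics/{n}.png",0).astype(np.float32)
    print(n)
    for y in range(172,345,8): print(y,g[y:y+8,244:396].reshape(8,-1,8).mean((0,2)).astype(int).tolist())
E
```

```text
12.3 [ 0.53217351 -0.0400641   0.03422836] [1.79829356e+02 1.15232467e-01 1.02403910e+02] [ 1.36012345 -3.82116909  7.38283688] 0.05612288136130749
[(168, 259, 378), (175, 242, 393), (182, 240, 399), (189, 240, 399), (196, 240, 399), (203, 240, 399), (210, 240, 399), (217, 240, 399), (224, 240, 399), (231, 240, 399), (238, 240, 399), (245, 240, 399), (252, 240, 399), (259, 240, 399)]
raw3
172 [71, 172, 204, 217, 223, 232, 229, 232, 240, 242, 246, 246, 243, 236, 240, 237, 221, 163, 62]
180 [70, 168, 200, 221, 236, 242, 242, 242, 242, 245, 247, 247, 246, 241, 244, 241, 232, 171, 62]
188 [84, 171, 203, 224, 238, 241, 242, 242, 244, 244, 247, 247, 245, 242, 244, 241, 232, 172, 73]
196 [169, 192, 221, 231, 236, 242, 243, 244, 245, 244, 245, 245, 244, 241, 241, 239, 224, 195, 173]
204 [146, 194, 222, 234, 240, 243, 246, 249, 247, 246, 248, 248, 246, 243, 240, 232, 219, 189, 118]
212 [164, 193, 221, 231, 237, 242, 245, 249, 249, 250, 249, 246, 244, 241, 237, 233, 219, 193, 150]
220 [173, 193, 221, 230, 240, 245, 247, 248, 250, 249, 249, 248, 247, 244, 238, 232, 219, 195, 176]
228 [174, 194,
[... 7356 characters left out ...]
 144]
292 [137, 166, 227, 230, 242, 245, 246, 247, 247, 247, 241, 238, 244, 240, 236, 232, 186, 156, 140]
300 [128, 164, 224, 226, 240, 244, 246, 246, 247, 233, 215, 216, 220, 238, 235, 229, 182, 154, 130]
308 [119, 162, 222, 227, 238, 242, 243, 243, 242, 222, 232, 234, 228, 232, 236, 225, 192, 153, 117]
316 [111, 161, 223, 227, 234, 233, 231, 231, 232, 226, 239, 240, 236, 223, 231, 223, 201, 151, 104]
324 [102, 168, 226, 207, 222, 228, 231, 232, 232, 225, 234, 238, 233, 221, 227, 222, 208, 152, 93]
332 [91, 175, 223, 205, 221, 226, 230, 233, 231, 222, 233, 232, 226, 218, 229, 218, 207, 165, 81]
340 [84, 187, 222, 208, 221, 231, 236, 235, 233, 229, 239, 239, 231, 217, 231, 220, 206, 183, 71]
```

drive_tool --pt "0 0 -0.02 0" --pt "0 0 0 0" --pt "0 0 0 0" --pt "0 0 0 0" --pt "0 0 0 0"

```text
t: 12.85
position: [0.5319, -0.0401, 0.0333]
eef_rot: [179.9, 0.1, 102.4]
force: [0.8, -4.5, 8.9]
gripper_width: 0.056
gripper_force: 22.6
```

drive_tool --pt "0 0 0 0" --pt "0 0 0 0" --pt "0 0 0 0" --pt "0 0 0 0" --pt "0 0 0 0"

```text
t: 13.35
position: [0.532, -0.04, 0.0332]
eef_rot: [179.9, 0.1, 102.4]
force: [2.0, -3.5, 8.6]
gripper_width: 0.0558
gripper_force: 22.3
```

```bash
cat > d.py <<'E'
import sys
from h import *
o=bot.get_obs(); print(o["t"],o["position"],o["force"],o["gripper_width"])
a=cam("wrist")[0]; cv2.imwrite(sys.argv[1],a[:,:,::-1]); g=cv2.cvtColor(a,cv2.COLOR_RGB2GRAY).astype(int)
r=cv2.imread(sys.argv[2],0).astype(int); d=np.abs(g-r)[165:345,244:396]
m=(cv2.blur(d.astype(np.float32),(5,5))>6).astype(np.uint8); n,l,s,ce=cv2.connectedComponentsWithStats(m)
print("changed",[(s[i].tolist(),(ce[i]+[244,165]).astype(int).tolist()) for i in range(1,n) if s[i,4]>30])
# ball edges: local std map in interior
G=g[165:345,252:388].astype(np.float32); sd=np.sqrt(np.maximum(cv2.blur(G*G,(9,9))-cv2.blur(G,(9,9))**2,0))
for y in range(0,180,12): print(165+y,sd[y:y+12,:136].reshape(12,17,8).mean((0,2)).astype(int).tolist())
E
python3 d.py pics/raw7.png pics/raw6.png
```

```text
13.35 [ 0.53197877 -0.04003386  0.0332278 ] [ 1.95892515 -3.49191305  8.58763006] 0.055837395773733124
changed [([0, 2, 17, 13, 78], [250, 172]), ([0, 2, 152, 42, 3280], [320, 187]), ([55, 30, 10, 8, 37], [303, 198]), ([73, 80, 33, 23, 210], [329, 252]), ([101, 95, 51, 33, 365], [376, 279]), ([0, 101, 18, 25, 207], [250, 275]), ([23, 117, 11, 8, 37], [272, 285]), ([63, 131, 53, 45, 1295], [331, 317]), ([146, 134, 6, 46, 204], [393, 324]), ([26, 147, 33, 30, 452], [287, 323]), ([0, 155, 5, 25, 85], [245, 332]), ([121, 157, 6, 8, 36], [367, 325]), ([51, 173, 8, 7, 36], [298, 340]), ([106, 174, 9, 6, 43], [354, 341])]
165 [21, 21, 14, 7, 4, 3, 2, 2, 2, 2, 3, 3, 5, 8, 14, 19, 18]
177 [4, 4, 3, 2, 2, 2, 2, 2, 2, 2, 2, 2, 2, 3, 3, 4, 5]
189 [8, 8, 8, 8, 8, 8, 8, 8, 8, 8, 8, 8, 9, 9, 9, 9, 9]
201 [4, 3, 3, 3, 2, 2, 2, 2, 2, 2, 2, 3, 3, 3, 4, 4, 4]
213 [2, 2, 2, 2, 1, 1, 0, 0, 0, 0, 1, 1, 1, 1, 1, 2, 2]
225 [3, 2, 3, 2, 1, 1, 1, 0, 0, 1, 0, 1, 1, 2, 1, 2, 3]
237 [3, 2, 3, 2, 1, 1, 1, 1, 0, 1, 0, 1, 1, 2, 1, 2, 3]
249 [3, 3, 3, 2, 2, 2, 1, 0, 0, 0, 0, 1, 1, 1, 2, 2, 3]
261 [8, 4, 2, 1, 0, 0, 0, 0, 0, 0, 0, 0, 1, 1, 2, 5, 7]
273 [15, 8, 3, 2, 1, 1, 0, 0, 0, 0, 0, 0, 1, 1, 3, 13, 13]
285 [13, 14, 6, 4, 2, 2, 2, 1, 1, 1, 1, 1, 3, 4, 7, 19, 5]
297 [12, 16, 5, 4, 2, 2, 1, 2, 2, 2, 2, 2, 5, 4, 8, 17, 5]
309 [12, 16, 5, 7, 5, 10, 8, 6, 10, 10, 10, 7, 7, 6, 7, 19, 7]
321 [19, 13, 14, 12, 3, 4, 5, 6, 7, 5, 6, 6, 11, 11, 9, 13, 14]
333 [19, 11, 13, 12, 5, 4, 5, 5, 6, 2, 3, 5, 11, 12, 9, 4, 23]
```

drive_tool --pt "0 0 0.1 0" --pt "0 0 0.15 0" --pt "0 0 0.15 0" --pt "0 0 0.1 0" --pt "0 0 0 0"

```text
t: 13.9
position: [0.5307, -0.0392, 0.053]
eef_rot: [180.0, 0.0, 102.4]
force: [0.3, 0.4, -0.7]
gripper_width: 0.0557
gripper_force: 22.0
```

drive_tool --pt "0 0 0.03 0" --pt "0 0 -0.03 0" --pt "0 0 0.03 0" --pt "0 0 0 0" --pt "0 0 0 0"

```text
t: 14.4
position: [0.5303, -0.0392, 0.0535]
eef_rot: [-180.0, -0.0, 102.4]
force: [-0.1, -0.5, -0.1]
gripper_width: 0.0561
gripper_force: 22.0
```

```bash
python3 d.py pics/raw8.png pics/raw7.png; python3 - <<'E'
from h import *
f=[]
for i in range(8): bot.get_image("top"); f.append(bot.get_obs()["force"])
print(np.mean(f,0),np.std(f,0)); s=cam("scene")
im=s[0]; cv2.imwrite("pics/raws8.png",im[:,:,::-1])
def W(u,v,z): u+=.5102; v+=-.178; return [.977*u-.213*v,.213*u+.977*v,z]
print(proj(s,[W(0,0,.015),W(0,.045,.015),W(0,-.045,.015),W(0,.05,.095)]))
E
```

```text
14.4 [ 0.53032766 -0.0392404   0.05352656] [-0.10530992 -0.4638219  -0.14038093] 0.05606408060622607
changed [([24, 0, 23, 4, 69], [278, 166]), ([92, 0, 36, 4, 95], [355, 165]), ([0, 17, 152, 45, 2210], [322, 195]), ([0, 65, 152, 115, 4323], [307, 312]), ([27, 76, 12, 9, 66], [275, 244]), ([83, 126, 21, 11, 93], [335, 294]), ([147, 136, 5, 40, 149], [393, 321]), ([132, 164, 11, 16, 140], [380, 337]), ([0, 166, 4, 14, 35], [245, 337]), ([7, 172, 8, 8, 51], [254, 341])]
165 [21, 20, 15, 8, 5, 3, 3, 2, 2, 3, 3, 4, 6, 9, 15, 18, 17]
177 [4, 5, 5, 4, 4, 4, 3, 3, 3, 3, 3, 4, 5, 5, 5, 6, 6]
189 [9, 8, 7, 7, 7, 7, 7, 7, 7, 7, 7, 7, 8, 8, 9, 9, 11]
201 [3, 2, 2, 2, 2, 2, 2, 1, 1, 1, 2, 2, 2, 2, 2, 3, 5]
213 [3, 2, 2, 2, 1, 1, 1, 0, 0, 0, 1, 1, 1, 2, 1, 2, 3]
225 [3, 2, 2, 2, 1, 1, 1, 1, 1, 1, 1, 1, 1, 2, 1, 2, 3]
237 [3, 2, 3, 4, 3, 2, 1, 0, 1, 1, 0, 1, 1, 1, 1, 2, 3]
249 [3, 3, 2, 2, 1, 1, 1, 0, 0, 0, 0, 0, 1, 1, 2, 3, 3]
261 [8, 5, 2, 2, 1, 0, 0, 0, 0, 0, 0, 0, 1, 1, 2, 6, 9]
273 [11, 16, 3, 2, 2, 2, 1, 0, 0, 0, 0, 0, 1, 2, 5, 18, 13]
285 [5, 17, 6, 5, 3, 2, 2, 1, 1, 2, 3, 3, 5, 5, 7, 18, 4]
297 [6, 17, 7, 4, 3, 2, 3, 1, 1, 2, 2, 2, 5, 6, 8, 17, 5]
309 [9, 17, 5, 6, 5, 5, 5, 4, 7, 10, 10, 7, 7, 6, 5, 18, 7]
321 [18, 10, 7, 14, 9, 5, 5, 5, 6, 5, 4, 5, 12, 10, 7, 13, 16]
333 [23, 5, 6, 12, 9, 6, 5, 5, 5, 5, 5, 5, 12, 9, 7, 13, 38]
[ 0.1881996  -0.03142913 -0.65672385] [0.57117776 0.41329182 0.6451921 ]
[[312.18216359 260.92925989]
 [294.96288164 257.44954791]
 [329.79928769 264.48607336]
 [292.14035776 226.98409008]]
```

drive_tool --pt "-0.05 0.2 0 0" --pt "0.02 -0.1 0 0" --pt "0.03 -0.1 0 0" --pt "0 0 0 0" --pt "0 0 0 0"

```text
t: 15.4
position: [0.5305, -0.0395, 0.0536]
eef_rot: [180.0, 0.0, 102.4]
force: [0.1, -0.8, -0.2]
gripper_width: 0.0557
gripper_force: 22.0
```

drive_tool --pt "-0.05 0.2 0 0" --pt "0.02 -0.1 0 0" --pt "0.03 -0.1 0 0" --pt "0 0 0 0" --pt "0 0 0 0"

```text
t: 15.9
position: [0.5305, -0.0395, 0.0536]
eef_rot: [180.0, 0.0, 102.4]
force: [-0.5, -0.5, -0.6]
gripper_width: 0.0559
gripper_force: 22.0
```

```bash
python3 - <<'E'
from h import *
o=bot.get_obs(); print(o["t"],o["position"],o["force"])
a=cam("wrist")[0]; cv2.imwrite("pics/raw9.png",a[:,:,::-1]); g=cv2.cvtColor(a,cv2.COLOR_RGB2GRAY).astype(np.float32)
r=cv2.imread("pics/raw8.png",0).astype(np.float32)
for n,x in(("raw8",r),("raw9",g)):
    x=cv2.GaussianBlur(x,(5,5),0); print(n)
    for y in range(172,345,9): print(y,(x[y,252:392:8]).astype(int).tolist())
E
```

```text
15.9 [ 0.53052179 -0.03948327  0.05362398] [-0.45039413 -0.5459653  -0.59934722]
raw8
172 [136, 171, 180, 186, 191, 193, 194, 193, 194, 193, 193, 192, 188, 183, 176, 167, 154, 110]
181 [172, 176, 183, 188, 194, 195, 196, 196, 195, 196, 196, 195, 190, 185, 179, 172, 165, 156]
190 [183, 194, 202, 209, 214, 214, 214, 213, 212, 212, 214, 213, 212, 207, 203, 194, 185, 174]
199 [222, 228, 232, 237, 238, 240, 240, 240, 240, 240, 240, 239, 238, 236, 233, 229, 224, 218]
208 [222, 234, 241, 245, 248, 249, 249, 249, 249, 249, 249, 249, 248, 246, 244, 240, 232, 210]
217 [223, 234, 241, 242, 246, 247, 247, 249, 250, 250, 249, 247, 246, 244, 244, 240, 232, 220]
226 [221, 233, 240, 242, 247, 248, 250, 250, 249, 250, 250, 248, 249, 246, 243, 239, 232, 219]
235 [220, 232, 240, 245, 249, 247, 250, 250, 249, 251, 249, 250, 249, 244, 244, 238, 230, 218]
244 [218, 231, 238, 236, 241, 246, 249, 250, 250, 250, 250, 249, 248, 246, 243, 238, 230, 216]
253 [217, 231, 239, 244, 248, 248, 250, 250, 250, 250, 250, 249, 248, 246, 244, 237, 229, 214]
262 [215, 229, 238, 243, 248, 249, 249, 250, 250, 250, 250, 250,
[... 2090 characters left out ...]
 250, 249, 245, 244, 237, 172, 156]
289 [161, 178, 228, 239, 244, 250, 250, 251, 251, 250, 250, 249, 247, 232, 232, 222, 165, 154]
298 [153, 177, 226, 238, 241, 240, 240, 246, 249, 245, 243, 243, 244, 230, 226, 216, 163, 145]
307 [150, 175, 232, 239, 235, 248, 247, 247, 246, 245, 249, 248, 243, 233, 235, 216, 161, 142]
316 [148, 179, 226, 240, 236, 239, 233, 233, 231, 212, 219, 221, 237, 234, 228, 215, 158, 139]
325 [144, 208, 222, 232, 212, 230, 230, 232, 232, 227, 239, 232, 231, 222, 218, 213, 170, 136]
334 [140, 206, 218, 233, 212, 229, 230, 234, 232, 229, 231, 231, 228, 224, 227, 208, 229, 131]
343 [160, 202, 218, 232, 214, 238, 236, 233, 231, 228, 230, 230, 228, 228, 227, 209, 251, 127]
```

drive_tool --pt "0 0 0.3 0" --pt "0 0 0.6 0" --pt "0 0 0.7 0" --pt "0 0 0.6 0" --pt "0 0 0.3 0"

```text
t: 16.45
position: [0.5316, -0.0395, 0.1565]
eef_rot: [179.8, 0.1, 102.4]
force: [1.0, -0.2, 0.2]
gripper_width: 0.0561
gripper_force: 22.0
```

drive_tool --pt "-0.2 -0.19 0 -0.94" --pt "-0.2 -0.19 0 -0.94" --pt "-0.2 -0.19 0 -0.94" --pt "-0.2 -0.19 0 -0.94" --pt "-0.2 -0.19 0 -0.94"

```text
t: 16.95
position: [0.4897, -0.0774, 0.1536]
eef_rot: [-180.0, 0.0, 64.5]
force: [-0.1, -0.1, -0.1]
gripper_width: 0.0557
gripper_force: 22.0
```

drive_tool --pt "-0.2 -0.19 0 -0.94" --pt "-0.2 -0.19 0 -0.94" --pt "-0.2 -0.19 0 -0.94" --pt "-0.2 -0.19 0 -0.94" --pt "-0.2 -0.19 0 -0.94"

```text
t: 17.45
position: [0.4497, -0.1154, 0.1536]
eef_rot: [-180.0, 0.0, 26.9]
force: [-0.5, -0.9, -1.6]
gripper_width: 0.0558
gripper_force: 22.0
```

drive_tool --pt "-0.2 -0.19 0 -0.94" --pt "-0.2 -0.19 0 -0.94" --pt "0 0 0 0" --pt "0 0 0 0" --pt "0 0 0 0"

```text
t: 17.95
position: [0.4347, -0.1302, 0.1537]
eef_rot: [-180.0, -0.0, 12.3]
force: [-0.2, -0.5, -1.0]
gripper_width: 0.0556
gripper_force: 22.0
```

```bash
python3 - <<'E'
from h import *
t=cam("top"); o=bot.get_obs(); print(o["t"],o["position"],o["eef_rot"],o["joint_positions"])
cv2.imwrite("pics/top2.png",t[0][:,:,::-1])
def W(u,v,z): u+=.5102; v+=-.178; return [.977*u-.213*v,.213*u+.977*v,z]
r=proj(t,[W(a,b,.055) for a,b in((-.0215,-.05),(.0215,-.05),(.0215,.05),(-.0215,.05))]); print(r.round(0).tolist())
q=proj(t,[W(a,b,.012) for a,b in((-.0215,-.05),(.0215,-.05),(.0215,.05),(-.0215,.05))])
m=np.zeros((480,640),np.uint8); cv2.fillConvexPoly(m,q.astype(np.int32),255)
g=cv2.cvtColor(t[0],cv2.COLOR_RGB2GRAY); g0=cv2.cvtColor(cv2.imread("pics/top0.png"),cv2.COLOR_BGR2GRAY)
d=cv2.absdiff(g,g0); d[m==0]=0; b=(cv2.blur(d,(3,3))>20).astype(np.uint8); n,l,s,ce=cv2.connectedComponentsWithStats(b)
print([(s[i].tolist()) for i in range(1,n) if s[i,4]>3])
y0,x0=220,290
for y in range(224,266,2): print(y,g[y,296:348:2].tolist())
c=cam("wrist"); cv2.imwrite("pics/raw10.png",c[0][:,:,::-1]); w=cv2.cvtColor(c[0],cv2.COLOR_RGB2GRAY)
print([(y,)+tuple((np.where(w[y,230:410]>100)[0][[0,-1]]+230).tolist()) for y in range(120,345,12) if (w[y,230:410]>100).any()])
print("col318",cv2.GaussianBlur(w,(5,3),0)[130:345:5,318].tolist())
E
```

```text
18.0 [ 0.4347103  -0.13016597  0.15364993] [-1.79993354e+02 -1.12874664e-02  1.22918850e+01] [-2.54130220e+01  1.33770506e+01  1.08828186e+02  1.43732700e-02
  5.77898984e+01  5.22874315e+01]
[[345.0, 248.0], [340.0, 229.0], [295.0, 238.0], [299.0, 257.0]]
[[319, 240, 3, 3, 6], [301, 246, 2, 4, 7], [315, 247, 2, 3, 4]]
224 [34, 34, 37, 50, 57, 82, 131, 147, 132, 177, 186, 178, 169, 180, 160, 152, 150, 150, 151, 151, 153, 153, 153, 150, 152, 98]
226 [76, 126, 130, 141, 148, 152, 155, 179, 168, 178, 182, 188, 172, 220, 177, 152, 152, 150, 151, 152, 152, 147, 150, 152, 153, 108]
228 [149, 150, 149, 148, 149, 150, 148, 163, 214, 230, 233, 226, 183, 183, 151, 152, 151, 150, 153, 146, 155, 167, 168, 173, 153, 127]
230 [148, 151, 151, 148, 150, 150, 150, 149, 170, 152, 132, 132, 135, 157, 149, 157, 173, 170, 177, 158, 167, 156, 124, 161, 145, 149]
232 [149, 149, 151, 151, 149, 149, 149, 147, 144, 168, 143, 174, 165, 177, 146, 152, 156, 134, 171, 154, 176, 150, 152, 171, 152, 149]
234 [148, 149, 148, 149, 152, 145, 162, 166, 180, 164, 144, 142, 121, 154, 145, 158, 160, 184, 150, 170, 165, 15
[... 1844 characters left out ...]
9, 161, 147, 149, 132, 47, 47, 71, 76, 82]
264 [150, 151, 148, 149, 150, 149, 149, 150, 149, 149, 152, 159, 146, 174, 177, 185, 141, 163, 159, 141, 86, 38, 55, 81, 77, 90]
[(120, 230, 349), (132, 230, 348), (144, 230, 348), (168, 246, 392), (180, 235, 405), (192, 234, 406), (204, 235, 405), (216, 236, 403), (228, 236, 402), (240, 238, 401), (252, 239, 400), (264, 240, 399), (276, 241, 398), (288, 242, 397), (300, 243, 396), (312, 245, 394), (324, 246, 393), (336, 247, 392)]
col318 [191, 193, 194, 192, 152, 41, 117, 204, 224, 225, 228, 229, 242, 246, 249, 250, 252, 252, 252, 252, 252, 252, 252, 252, 252, 252, 252, 252, 252, 252, 252, 252, 251, 239, 239, 240, 232, 179, 177, 176, 177, 177, 178]
```

drive_tool --pt "0 0 -0.4 0" --pt "0 0 -0.6 0" --pt "0 0 -0.6 0" --pt "0 0 -0.4 0" --pt "0 0 -0.1 0"

```text
t: 18.55
position: [0.4334, -0.1297, 0.0681]
eef_rot: [-179.9, 0.1, 12.2]
force: [-0.4, -1.6, -0.4]
gripper_width: 0.0561
gripper_force: 22.0
```

drive_tool --pt "0 0 0 0" --pt "0 0 0 0" --pt "0 0 0 0" --pt "0 0 0 0" --pt "0 0 0 0" --newtons 3

```text
t: 19.05
position: [0.4348, -0.1306, 0.0702]
eef_rot: [180.0, -0.1, 12.2]
force: [0.1, 0.8, -0.7]
gripper_width: 0.0563
gripper_force: 3.0
```

```bash
cat > w3.py <<'E'
from h import *
o=bot.get_obs(); print(o["t"],o["position"],o["force"],o["gripper_width"])
c=cam("wrist"); w=cv2.cvtColor(c[0],cv2.COLOR_RGB2GRAY)
print([(y,)+tuple((np.where(w[y,225:415]>100)[0][[0,-1]]+225).tolist()) for y in range(132,345,12) if (w[y,225:415]>100).any()])
print("col318",cv2.GaussianBlur(w,(5,3),0)[130:345:5,318].tolist())
E
python3 w3.py
```

```text
19.05 [ 0.43477547 -0.13063067  0.0701555 ] [ 0.1401404   0.84574133 -0.72491361] 0.056291768057522326
[(132, 225, 358), (144, 225, 358), (156, 225, 357), (276, 287, 352), (288, 269, 369), (300, 258, 380), (312, 251, 387), (324, 247, 391), (336, 244, 394)]
col318 [214, 214, 216, 217, 215, 212, 49, 43, 43, 45, 42, 45, 44, 42, 45, 44, 45, 42, 43, 44, 44, 44, 43, 42, 43, 43, 44, 42, 210, 254, 250, 250, 250, 250, 250, 250, 250, 249, 250, 249, 249, 249, 249]
```

drive_tool --pt "0 0 -0.1 0" --pt "0 0 -0.15 0" --pt "0 0 -0.12 0" --pt "0 0 -0.1 0" --pt "0 0 -0.08 0"

```text
t: 19.6
position: [0.4341, -0.1303, 0.047]
eef_rot: [-180.0, 0.0, 12.2]
force: [-0.1, 0.4, -0.6]
gripper_width: 0.0563
gripper_force: 3.0
```

drive_tool --pt "0 0 -0.05 0" --pt "0 0 -0.05 0" --pt "0 0 -0.05 0" --pt "0 0 -0.05 0" --pt "0 0 -0.05 0"

```text
t: 20.1
position: [0.4345, -0.1305, 0.0375]
eef_rot: [180.0, -0.0, 12.2]
force: [0.5, 0.2, -1.0]
gripper_width: 0.0566
gripper_force: 3.0
```

```bash
python3 w3.py
```

```text
20.1 [ 0.43445455 -0.13048102  0.03753618] [ 0.48570647  0.22256825 -0.95020516] 0.05660521694744721
[(132, 225, 365), (144, 225, 365), (156, 225, 364), (276, 287, 352), (288, 269, 369), (300, 258, 380), (312, 251, 387), (324, 247, 391), (336, 244, 394)]
col318 [209, 209, 212, 212, 212, 212, 195, 41, 42, 43, 42, 41, 44, 41, 43, 43, 44, 43, 44, 42, 43, 44, 43, 44, 43, 43, 42, 42, 209, 254, 248, 248, 248, 248, 248, 248, 248, 248, 248, 248, 248, 248, 248]
```

drive_tool --pt "0 0 -0.05 0" --pt "0 0 -0.05 0" --pt "0 0 -0.05 0" --pt "0 0 -0.05 0" --pt "0 0 -0.05 0"

```text
t: 20.65
position: [0.4344, -0.1304, 0.0275]
eef_rot: [-180.0, -0.0, 12.2]
force: [0.2, -0.3, -0.6]
gripper_width: 0.0568
gripper_force: 3.0
```

```bash
python3 w3.py
```

```text
20.65 [ 0.43438203 -0.13044358  0.02745351] [ 0.22732709 -0.29063323 -0.64129773] 0.05681967508870089
[(132, 225, 368), (144, 225, 368), (156, 225, 367), (276, 287, 352), (288, 269, 369), (300, 258, 380), (312, 251, 387), (324, 247, 391), (336, 244, 393)]
col318 [208, 209, 210, 212, 212, 211, 208, 67, 43, 43, 43, 43, 44, 42, 42, 41, 42, 43, 44, 44, 43, 41, 43, 41, 43, 44, 42, 45, 208, 254, 248, 248, 248, 248, 248, 248, 248, 248, 248, 248, 248, 248, 248]
```

drive_tool --pt "0 0 -0.05 0" --pt "0 0 -0.05 0" --pt "0 0 -0.05 0" --pt "0 0 0 0" --pt "0 0 0 0"

```text
t: 21.2
position: [0.4346, -0.1306, 0.0217]
eef_rot: [180.0, -0.0, 12.2]
force: [0.5, -1.5, 2.4]
gripper_width: 0.0564
gripper_force: 3.0
```

```bash
python3 w3.py; python3 - <<'E'
from h import *
s=cam("scene"); im=s[0]; g=bot.get_obs()["position"]+[0,0,.019]
print(proj(s,[g,[g[0],g[1],0],[g[0],g[1],.072]]).round(0).tolist())
p=proj(s,[g])[0].astype(int); w=cv2.cvtColor(im,cv2.COLOR_RGB2GRAY)
for y in range(p[1]-40,p[1]+40,4): print(y,w[y,p[0]-50:p[0]+50:4].tolist())
E
```

```text
21.2 [ 0.43455449 -0.1305803   0.02165548] [ 0.49158491 -1.49243609  2.3732807 ] 0.05635600373783484
[(132, 225, 369), (144, 225, 369), (156, 225, 368), (276, 294, 341), (288, 274, 365), (300, 261, 378), (312, 252, 386), (324, 246, 391), (336, 243, 395)]
col318 [209, 210, 210, 213, 212, 212, 210, 126, 43, 43, 43, 43, 44, 44, 43, 43, 42, 41, 44, 44, 43, 45, 43, 43, 42, 42, 43, 43, 48, 242, 254, 248, 248, 248, 248, 248, 248, 248, 248, 248, 248, 248, 248]
[[309.0, 278.0], [309.0, 294.0], [309.0, 265.0]]
237 [43, 43, 57, 54, 48, 49, 55, 53, 60, 64, 74, 74, 76, 78, 68, 57, 110, 95, 59, 54, 66, 68, 79, 65, 42]
241 [45, 48, 68, 71, 70, 71, 121, 131, 122, 100, 74, 52, 52, 52, 59, 70, 94, 112, 132, 71, 67, 69, 68, 52, 47]
245 [43, 45, 50, 76, 114, 87, 64, 69, 93, 55, 73, 223, 188, 150, 115, 79, 50, 50, 57, 66, 90, 74, 54, 62, 42]
249 [45, 41, 46, 81, 62, 54, 47, 53, 119, 116, 115, 152, 165, 196, 165, 90, 68, 68, 55, 49, 51, 51, 72, 50, 47]
253 [42, 46, 44, 48, 40, 43, 45, 48, 76, 73, 132, 145, 111, 116, 103, 59, 64, 78, 71, 72, 71, 72, 74, 44, 42]
257 [42, 44, 47, 42, 44, 42, 48, 108, 72, 73,
[... 938 characters left out ...]
214, 206, 193, 60, 68, 45, 45, 44, 46, 46, 44, 40, 41]
293 [209, 214, 108, 44, 36, 36, 36, 43, 45, 198, 218, 223, 225, 220, 188, 47, 44, 45, 47, 42, 45, 43, 43, 46, 43]
297 [170, 156, 81, 38, 40, 44, 42, 42, 43, 53, 110, 164, 190, 201, 144, 44, 43, 46, 42, 45, 43, 44, 46, 43, 44]
301 [45, 42, 40, 43, 45, 42, 46, 47, 42, 42, 48, 43, 44, 42, 44, 42, 42, 44, 46, 44, 44, 44, 45, 44, 41]
305 [45, 45, 43, 45, 43, 45, 45, 44, 43, 46, 43, 42, 41, 45, 42, 47, 43, 42, 46, 44, 43, 43, 44, 44, 44]
309 [44, 44, 41, 43, 45, 45, 48, 42, 43, 42, 47, 45, 44, 44, 47, 43, 43, 43, 40, 46, 45, 46, 45, 45, 44]
313 [44, 44, 44, 43, 43, 43, 45, 45, 44, 44, 43, 42, 44, 46, 39, 41, 47, 46, 43, 44, 45, 45, 44, 47, 43]
```

drive_tool --pt "0 0 -0.04 0" --pt "0 0 -0.04 0" --pt "0 0 -0.04 0" --pt "0 0 0 0" --pt "0 0 0 0"

```text
t: 21.8
position: [0.4342, -0.1303, 0.0166]
eef_rot: [-180.0, 0.0, 12.2]
force: [0.7, 0.2, 2.6]
gripper_width: 0.0567
gripper_force: 3.0
```

```bash
python3 w3.py
```

```text
21.8 [ 0.4341547  -0.1303331   0.01664126] [0.71967834 0.16636424 2.6075285 ] 0.056657026891044314
[(132, 225, 371), (144, 225, 371), (156, 225, 370), (276, 301, 320), (288, 282, 356), (300, 265, 373), (312, 254, 384), (324, 247, 391), (336, 242, 396)]
col318 [208, 208, 211, 213, 212, 212, 210, 143, 44, 41, 42, 42, 43, 44, 41, 43, 42, 44, 41, 44, 42, 42, 42, 44, 43, 44, 44, 42, 44, 87, 247, 254, 248, 248, 248, 248, 248, 248, 248, 248, 248, 248, 248]
```

drive_tool --pt "0 0 -0.04 0" --pt "0 0 -0.04 0" --pt "0 0 -0.04 0" --pt "0 0 0 0" --pt "0 0 0 0"

```text
t: 22.35
position: [0.4341, -0.1304, 0.0118]
eef_rot: [-180.0, 0.0, 12.2]
force: [0.4, -0.2, 1.7]
gripper_width: 0.056
gripper_force: 3.0
```

```bash
python3 w3.py
```

```text
22.35 [ 0.4341396  -0.13036048  0.01183924] [ 0.35067714 -0.24145908  1.66774295] 0.055977820658199826
[(132, 225, 373), (144, 225, 372), (156, 225, 372), (288, 290, 345), (300, 272, 367), (312, 258, 380), (324, 249, 390), (336, 242, 396)]
col318 [209, 210, 212, 213, 212, 211, 210, 176, 43, 43, 42, 45, 44, 43, 43, 42, 44, 42, 42, 42, 44, 42, 42, 45, 43, 42, 44, 43, 42, 43, 126, 242, 253, 248, 248, 248, 248, 248, 248, 248, 248, 248, 248]
```

drive_tool --pt "-0.05 -0.01 -0.01 0" --pt "-0.05 -0.01 -0.01 0" --pt "-0.05 -0.01 -0.01 0" --pt "-0.05 -0.01 -0.01 0" --pt "-0.05 -0.01 -0.01 0"

```text
t: 22.9
position: [0.424, -0.1324, 0.01]
eef_rot: [-180.0, 0.0, 12.2]
force: [-0.0, -0.3, 3.6]
gripper_width: 0.0566
gripper_force: 2.9
```

```bash
python3 w3.py
```

```text
22.9 [ 0.42400583 -0.13243235  0.00998923] [-0.04260687 -0.3315939   3.60765015] 0.05657691996039142
[(132, 225, 374), (144, 225, 370), (264, 313, 326), (276, 285, 351), (288, 275, 360), (300, 270, 367), (312, 265, 374), (324, 253, 385), (336, 245, 394)]
col318 [212, 209, 207, 87, 42, 42, 43, 43, 45, 43, 43, 44, 42, 43, 44, 42, 42, 43, 46, 41, 43, 42, 41, 43, 43, 43, 41, 158, 220, 233, 247, 247, 247, 253, 252, 248, 248, 248, 248, 248, 248, 248, 248]
```

drive_tool --pt "-0.05 -0.01 0 0" --pt "-0.05 -0.01 0 0" --pt "-0.05 -0.01 0 0" --pt "-0.05 -0.01 0 0" --pt "-0.05 -0.01 0 0"

```text
t: 23.45
position: [0.4141, -0.1344, 0.0099]
eef_rot: [-180.0, 0.0, 12.2]
force: [-0.2, 1.2, -1.1]
gripper_width: 0.0558
gripper_force: 3.0
```

```bash
python3 w3.py
```

```text
23.45 [ 0.41411961 -0.13441836  0.00994881] [-0.23596279  1.18933504 -1.08605795] 0.05575737743105294
[(264, 301, 337), (276, 283, 354), (288, 274, 362), (300, 269, 368), (312, 265, 374), (324, 254, 385), (336, 245, 393)]
col318 [42, 43, 43, 42, 42, 42, 43, 43, 42, 42, 42, 43, 43, 43, 44, 45, 41, 42, 42, 43, 43, 43, 44, 41, 42, 42, 90, 223, 223, 248, 248, 248, 248, 250, 253, 248, 248, 248, 248, 248, 248, 248, 248]
```

drive_tool --pt "-0.02 0 -0.04 0" --pt "-0.02 0 -0.04 0" --pt "-0.02 0 -0.03 0" --pt "-0.02 0 -0.03 0" --pt "0 0 0 0"

```text
t: 24.0
position: [0.4109, -0.1343, 0.0043]
eef_rot: [-180.0, 0.0, 12.2]
force: [-1.2, -0.4, 2.6]
gripper_width: 0.0557
gripper_force: 3.0
```

```bash
python3 w3.py
```

```text
24.0 [ 0.41085653 -0.13433321  0.00425898] [-1.23709866 -0.4380673   2.61931743] 0.05569158942068947
[(264, 299, 341), (276, 282, 357), (288, 273, 365), (300, 268, 370), (312, 264, 374), (324, 260, 379), (336, 254, 384)]
col318 [45, 46, 47, 46, 47, 45, 46, 46, 45, 46, 46, 47, 45, 46, 47, 45, 46, 46, 46, 47, 46, 47, 45, 47, 46, 47, 121, 234, 235, 235, 252, 252, 252, 252, 252, 252, 252, 254, 251, 251, 251, 251, 251]
```

drive_tool --pt "0 0 0 0" --pt "0 0 0 0" --pt "0 0 0 0" --pt "0 0 0 0" --pt "0 0 0 0" --hand -0.55

```text
t: 24.55
position: [0.4114, -0.1346, 0.0044]
eef_rot: [180.0, -0.0, 12.2]
force: [0.7, 0.1, -0.3]
gripper_width: 0.0681
gripper_force: 0.5
```

```bash
python3 w3.py
```

```text
24.55 [ 0.41141608 -0.13457826  0.00443444] [ 0.72445671  0.08167065 -0.25598112] 0.06809725254045428
[(264, 299, 337), (276, 282, 355), (288, 272, 364), (300, 268, 368), (312, 264, 371), (324, 261, 375), (336, 257, 378)]
col318 [45, 45, 46, 45, 45, 45, 46, 45, 46, 45, 46, 46, 45, 46, 46, 46, 44, 46, 46, 46, 45, 45, 46, 45, 47, 45, 77, 233, 241, 241, 240, 252, 252, 253, 252, 252, 252, 252, 252, 252, 252, 254, 251]
```

drive_tool --pt "0 0 0.3 0" --pt "0 0 0.7 0" --pt "0 0 0.9 0" --pt "0 0 0.9 0" --pt "0 0 0.9 0"

```text
t: 25.1
position: [0.4104, -0.1339, 0.1537]
eef_rot: [-179.9, 0.0, 12.2]
force: [0.7, 0.5, -0.8]
gripper_width: 0.068
gripper_force: 0.0
```

drive_tool --pt "0.26 0.15 0.2 0.94" --pt "0.26 0.15 0.2 0.94" --pt "0.26 0.15 0.2 0.94" --pt "0.26 0.15 0.2 0.94" --pt "0.26 0.15 0.2 0.94" --hand -1

```text
t: 25.6
position: [0.4629, -0.1038, 0.1926]
eef_rot: [-179.9, 0.0, 50.1]
force: [-0.6, -0.3, 0.5]
gripper_width: 0.0876
gripper_force: 0.0
```

drive_tool --pt "0.26 0.15 0.1 0.94" --pt "0.26 0.15 0.1 0.94" --pt "0.26 0.15 0.1 0.94" --pt "0.26 0.15 0.1 0.94" --pt "0.26 0.15 0.1 0.94"

```text
t: 26.1
position: [0.5149, -0.0738, 0.2122]
eef_rot: [-179.9, -0.0, 87.7]
force: [0.5, -0.2, -0.4]
gripper_width: 0.088
gripper_force: 0.0
```

drive_tool --pt "0.26 0.15 0 0.94" --pt "0.26 0.1 0 0.94" --pt "0 0 0 0" --pt "0 0 0 0" --pt "0 0 0 0"

```text
t: 26.6
position: [0.535, -0.0645, 0.2121]
eef_rot: [-179.9, -0.0, 102.2]
force: [-0.3, -0.6, 1.0]
gripper_width: 0.0877
gripper_force: 0.0
```

```bash
cat > b.py <<'E'
from h import *
o=bot.get_obs(); print(o["t"],o["position"],o["eef_rot"],o["force"],o["joint_positions"][5])
c=cam("wrist"); cv2.imwrite("pics/raw11.png",c[0][:,:,::-1]); g=cv2.cvtColor(c[0],cv2.COLOR_RGB2GRAY)
def W(u,v,z): u+=.5102; v+=-.178; return [.977*u-.213*v,.213*u+.977*v,z]
top=proj(c,[W(a,b,.058) for a,b in((-.0235,-.052),(.0235,-.052),(.0235,.052),(-.0235,.052))]); print("rim",top.round(0).tolist())
bt=proj(c,[W(a,b,.017) for a,b in((-.0215,-.05),(.0215,-.05),(.0215,.05),(-.0215,.05))]); print("floor",bt.round(0).tolist())
print("ball px dia",c[1][0,0]*.014/(c[3]@np.array(W(0,0,.017))+c[4])[2])
x0,x1=int(bt[:,0].min())-2,int(bt[:,0].max())+3; y0,y1=int(bt[:,1].min())-2,min(345,int(bt[:,1].max())+3)
for y in range(y0,y1,4): print(y,g[y:y+4,x0:x0+(x1-x0)//4*4].reshape(4,-1,4).mean((0,2)).astype(int).tolist())
E
python3 b.py
```

```text
26.6 [ 0.53500716 -0.06447317  0.21213111] [-1.79926983e+02 -2.72418688e-02  1.02241003e+02] [-0.3257322  -0.61307176  0.9996601 ] -26.449472772416208
rim [[296.0, 270.0], [344.0, 270.0], [346.0, 162.0], [293.0, 162.0]]
floor [[300.0, 253.0], [339.0, 253.0], [341.0, 160.0], [298.0, 160.0]]
ball px dia 13.292969583131857
158 [225, 243, 228, 239, 233, 228, 241, 230, 245, 227, 237]
162 [250, 247, 249, 246, 247, 247, 251, 251, 247, 249, 248]
166 [244, 240, 246, 238, 241, 236, 252, 252, 238, 246, 244]
170 [247, 238, 247, 237, 242, 234, 244, 244, 239, 245, 244]
174 [247, 239, 249, 243, 245, 246, 244, 245, 246, 247, 243]
178 [247, 242, 249, 245, 245, 248, 246, 246, 247, 248, 242]
182 [249, 237, 247, 237, 239, 243, 240, 240, 242, 243, 237]
186 [247, 238, 238, 237, 242, 244, 241, 242, 243, 244, 242]
190 [240, 228, 242, 227, 242, 245, 243, 241, 244, 245, 240]
194 [231, 246, 253, 242, 229, 233, 232, 243, 244, 244, 239]
198 [247, 238, 250, 238, 240, 252, 239, 242, 246, 245, 243]
202 [246, 238, 234, 228, 242, 253, 244, 228, 223, 224, 240]
206 [245, 233, 232, 224, 238, 241, 233, 226, 250, 244, 241]
210 [239, 241, 252, 244, 244, 246, 244, 240, 253, 250, 240]
214 [239, 243, 251, 241, 243, 243, 240, 225, 228, 238, 243]
218 [241, 247, 244, 243, 247, 246, 228, 237, 242, 235, 243]
222 [244, 246, 244, 242, 247, 244, 235, 251, 253, 241, 244]
226 [244, 242, 242, 240, 245, 244, 237, 242, 246, 238, 241]
230 [244, 246, 245, 244, 248, 247, 245, 249, 245, 245, 244]
234 [248, 245, 242, 241, 246, 244, 240, 247, 241, 239, 244]
238 [247, 243, 240, 240, 249, 244, 240, 247, 241, 242, 237]
242 [248, 243, 249, 244, 249, 247, 245, 249, 247, 246, 234]
246 [245, 243, 248, 242, 247, 244, 243, 248, 243, 243, 240]
250 [239, 222, 226, 237, 233, 236, 243, 232, 232, 236, 220]
254 [235, 192, 190, 212, 216, 224, 235, 217, 201, 193, 191]
```

```bash
python3 - <<'E'
from h import *
g=cv2.imread("pics/raw11.png",0); m=(cv2.blur(g,(3,3))>=251).astype(np.uint8); m[:155]=0;m[262:]=0;m[:,:294]=0;m[:,346:]=0
n,l,s,ce=cv2.connectedComponentsWithStats(m); print([(ce[i].round(0).tolist(),int(s[i,4])) for i in range(1,n) if s[i,4]>=2])
c=cam("wrist")
k=[ce[i] for i in range(1,n) if s[i,4]>=4]; p=onplane(c,k,.02); u=.977*p[:,0]+.213*p[:,1]-.5102; v=-.213*p[:,0]+.977*p[:,1]+.178; print(np.c_[u,v].round(3).tolist())
t=cam("top"); d=cv2.absdiff(t[0],cv2.imread("pics/top0.png")[:,:,::-1]).max(2)
# free bench check: any new small blobs in right region (excluding arm rows)
w=cv2.inRange(t[0],(90,90,90),(255,255,255)); w0=cv2.inRange(cv2.imread("pics/top0.png"),(60,60,60),(255,255,255)); x=cv2.bitwise_and(w,255-cv2.dilate(w0,np.ones((5,5)))); x[:70]=0;x[370:]=0;x[:,:205]=0
n,l,s,ce=cv2.connectedComponentsWithStats(x); print("new bright",[(s[i].tolist()) for i in range(1,n) if s[i,4]>=3])
# catches in wrist view
hh=cv2.cvtColor(c[0],cv2.COLOR_RGB2GRAY); print("cols row",[(y,hh[y,270:372:3].tolist()) for y in(195,205,215,225)])
def W(u,v,z): u+=.5102; v+=-.178; return [.977*u-.213*v,.213*u+.977*v,z]
print("catch top pred",proj(c,[W(sx,v,.07) for sx in(-.033,-.0295,.0295,.033) for v in(-.013,.013)]).round(1).tolist())
E
```

```text
[([296.0, 163.0], 5), ([312.0, 163.0], 2), ([323.0, 166.0], 50), ([333.0, 163.0], 5), ([342.0, 164.0], 9), ([295.0, 174.0], 6), ([306.0, 196.0], 38), ([295.0, 212.0], 52), ([317.0, 202.0], 35), ([343.0, 206.0], 27), ([330.0, 211.0], 37), ([306.0, 213.0], 30), ([328.0, 224.0], 34), ([296.0, 234.0], 4), ([326.0, 232.0], 2), ([313.0, 239.0], 4), ([313.0, 243.0], 5), ([325.0, 244.0], 3), ([304.0, 250.0], 3), ([328.0, 250.0], 2), ([334.0, 250.0], 2), ([342.0, 254.0], 6), ([342.0, 260.0], 3), ([296.0, 260.0], 2)]
[[-0.023, 0.047], [0.004, 0.044], [0.014, 0.048], [0.023, 0.046], [-0.025, 0.037], [-0.014, 0.014], [-0.025, -0.003], [-0.002, 0.008], [0.024, 0.003], [0.011, -0.002], [-0.014, -0.004], [0.009, -0.015], [-0.025, -0.026], [-0.007, -0.032], [-0.007, -0.037], [0.024, -0.05]]
new bright [[347, 271, 3, 3, 7], [341, 277, 3, 3, 7], [318, 278, 3, 2, 6], [325, 281, 3, 3, 7], [340, 294, 9, 20, 102]]
cols row [(195, [114, 255, 235, 236, 237, 235, 240, 241, 244, 239, 236, 254, 254, 252, 244, 214, 217, 226, 242, 243, 232, 240, 240, 231, 253, 221, 239, 239, 233, 231, 230, 241, 254, 45]), (205, [102, 255, 252, 253, 250, 226, 231, 255, 252, 246, 241, 217, 226, 218, 233, 249, 253, 243, 218, 216, 236, 222, 226, 233, 252, 250, 251, 221, 236, 253, 253, 254, 244, 46]), (215, [71, 221, 177, 254, 255, 255, 222, 235, 252, 248, 235, 253, 253, 249, 244, 236, 253, 240, 241, 222, 245, 242, 232, 236, 253, 240, 205, 251, 255, 252, 255, 170, 176, 55]), (225, [53, 236, 239, 253, 253, 255, 222, 240, 246, 246, 251, 248, 251, 249, 251, 247, 252, 239, 249, 253, 254, 243, 247, 229, 254, 230, 232, 255, 255, 253, 253, 241, 194, 51])]
catch top pred [[283.4, 234.9], [282.6, 207.2], [287.2, 234.9], [286.5, 207.2], [351.6, 234.9], [352.3, 207.1], [355.4, 234.9], [356.2, 207.1]]
```

drive_tool --pt "0.02 0 -0.8 0" --pt "0.02 -0.02 -0.9 0" --pt "0 0 -0.9 0" --pt "0 0 -0.7 0" --pt "0 0 -0.5 0"

```text
t: 27.25
position: [0.5363, -0.0652, 0.0586]
eef_rot: [-179.9, -0.1, 102.3]
force: [0.4, -0.6, 0.7]
gripper_width: 0.0878
gripper_force: 0.0
```

drive_tool --pt "0 0 -0.3 0" --pt "0 0 -0.2 0" --pt "0 0 -0.05 0" --pt "0 0 0 0" --pt "0 0 0 0"

```text
t: 27.75
position: [0.5384, -0.0654, 0.0393]
eef_rot: [179.9, 0.0, 102.4]
force: [0.0, 1.2, 0.6]
gripper_width: 0.088
gripper_force: 0.0
```

drive_tool --pt "0 0 0 0" --pt "0 0 0 0" --pt "0 0 0 0" --pt "0 0 0 0" --pt "0 0 0 0" --hand 1 --newtons 25

```text
t: 28.25
position: [0.5366, -0.0654, 0.0389]
eef_rot: [-179.9, -0.0, 102.4]
force: [-5.3, -1.3, 11.3]
gripper_width: 0.0531
gripper_force: 25.1
```

drive_tool --pt "0 0 0 0" --pt "0 0 0 0" --pt "0 0 0 0" --pt "0 0 0 0" --pt "0 0 0 0"

```text
t: 28.75
position: [0.5366, -0.0653, 0.0389]
eef_rot: [-179.9, -0.0, 102.4]
force: [-5.2, -0.0, 8.4]
gripper_width: 0.053
gripper_force: 25.0
```

drive_tool --pt "-0.025 0 0 0" --pt "0 0 0 0" --pt "0 0 0.03 0" --pt "0 0 0.05 0" --pt "0 0 0.07 0" --newtons 30

```text
t: 29.25
position: [0.5364, -0.0651, 0.0442]
eef_rot: [-180.0, -0.0, 102.4]
force: [-0.7, 0.4, -2.4]
gripper_width: 0.0522
gripper_force: 30.0
```

drive_tool --pt "0 0 0.1 0" --pt "0 0 0.15 0" --pt "0 0 0.2 0" --pt "0 0 0.25 0" --pt "0 0 0.3 0"

```text
t: 29.75
position: [0.5365, -0.0652, 0.0853]
eef_rot: [-180.0, -0.0, 102.4]
force: [1.3, 0.3, -3.6]
gripper_width: 0.0529
gripper_force: 30.0
```

drive_tool --pt "0 0 0.35 0" --pt "0 0 0.35 0" --pt "0 0 0.3 0" --pt "0 0 0.2 0" --pt "0 0 0.15 0"

```text
t: 30.25
position: [0.5368, -0.0653, 0.1394]
eef_rot: [180.0, 0.0, 102.4]
force: [0.1, -0.1, -3.6]
gripper_width: 0.0523
gripper_force: 30.0
```

drive_tool --pt "0 0 0 0" --pt "0 0 0 0" --pt "0 0 0 0" --pt "0 0 0 0" --pt "0 0 0 0"

```text
t: 30.75
position: [0.5363, -0.0652, 0.138]
eef_rot: [-180.0, -0.0, 102.4]
force: [-0.3, -0.2, -3.4]
gripper_width: 0.0522
gripper_force: 30.0
```

drive_tool --pt "0 0 0 0" --pt "0 0 0 0" --pt "0 0 0 0" --pt "0 0 0 0" --pt "0 0 0 0"

```text
t: 31.25
position: [0.5366, -0.0652, 0.1385]
eef_rot: [-180.0, 0.0, 102.4]
force: [0.6, -0.4, -3.0]
gripper_width: 0.0521
gripper_force: 30.0
```

```bash
python3 - <<'E'
from h import *
f=[]
for i in range(10): bot.get_image("scene"); f.append(bot.get_obs()["force"])
o=bot.get_obs(); print(o["t"],o["position"],np.mean(f,0).round(2),o["gripper_width"],o["gripper_force"])
def W(u,v,z): u+=.5102; v+=-.178; return [.977*u-.213*v,.213*u+.977*v,z]
s=cam("scene"); cv2.imwrite("pics/send.png",s[0][:,:,::-1]); w=cv2.cvtColor(s[0],cv2.COLOR_RGB2GRAY)
P=proj(s,[W(a,b,z) for z in(.108,.158) for a in(-.0235,) for b in(-.052,.052)]); print("near side pred corners (-v bot,+v bot,-v top,+v top)",P.round(0).tolist())
# lower edge of basket near side: along columns, last bright row above stand
x0,x1=int(P[:,0].min()),int(P[:,0].max())
for x in range(x0-2,x1+6,5): print(x,np.where(w[150:250,x]>110)[0][[0,-1]]+150 if (w[150:250,x]>110).any() else None, [int(v) for v in w[195:250:4,x]])
# beaker standing
B=proj(s,[[.402,-.137,0],[.402,-.137,.072]]); print("beaker pred",B.round(0).tolist()); x,y=B[0].astype(int)
for yy in range(y-34,y+16,5): print(yy,w[yy,x-30:x+31:5].tolist())
# count highlights in wrist
c=cam("wrist"); g=cv2.cvtColor(c[0],cv2.COLOR_RGB2GRAY); cv2.imwrite("pics/wend.png",c[0][:,:,::-1])
R=proj(c,[W(a,b,.118) for a,b in((-.0205,-.049),(.0205,-.049),(.0205,.049),(-.0205,.049))]); print(R.round(0).tolist())
mk=np.zeros_like(g); cv2.fillConvexPoly(mk,R.astype(np.int32),1); m=((cv2.blur(g,(3,3))>=251)&(mk>0)).astype(np.uint8)
n,l,st,ce=cv2.connectedComponentsWithStats(m); print([(ce[i].round(0).tolist(),int(st[i,4])) for i in range(1,n) if st[i,4]>=15])
E
```

```text
31.75 [ 0.53656631 -0.06524112  0.13840639] [ 0.22  0.07 -3.15] 0.05223497186063482 29.973479211330414
near side pred corners (-v bot,+v bot,-v top,+v top) [[329.0, 233.0], [287.0, 226.0], [329.0, 213.0], [286.0, 206.0]]
284 [150 193] [59, 43, 47, 46, 43, 43, 44, 45, 45, 45, 43, 44, 46, 40]
289 [150 225] [44, 44, 143, 153, 151, 146, 151, 175, 58, 49, 44, 48, 42, 44]
294 [150 249] [44, 141, 118, 175, 146, 159, 173, 164, 93, 44, 46, 48, 45, 47]
299 [199 249] [60, 143, 96, 148, 137, 121, 175, 159, 130, 44, 44, 45, 44, 51]
304 [218 228] [67, 71, 73, 71, 73, 72, 195, 241, 166, 46, 44, 44, 44, 43]
309 [219 229] [73, 79, 74, 79, 74, 76, 163, 233, 176, 48, 46, 48, 41, 41]
314 [173 249] [129, 215, 162, 159, 162, 156, 164, 165, 158, 86, 44, 42, 45, 204]
319 [196 249] [65, 215, 182, 158, 176, 158, 188, 165, 196, 173, 46, 43, 48, 175]
324 [169 249] [246, 220, 202, 216, 183, 144, 163, 178, 160, 173, 45, 42, 42, 96]
329 [150 232] [246, 212, 233, 198, 188, 150, 175, 169, 161, 168, 42, 44, 44, 42]
beaker pred [[303.0, 301.0], [302.0, 272.0]]
267 [44, 48, 141, 182, 205, 218, 207, 200, 185, 182, 146, 155, 148]
272 [41, 43, 50, 125, 173, 186, 205, 190, 189, 182, 172, 149, 179]
277 [40, 41, 52, 51, 147, 120, 123, 135, 166, 142, 172, 151, 142]
282 [40, 37, 38, 50, 165, 163, 162, 164, 151, 46, 43, 50, 43]
287 [35, 42, 32, 47, 200, 208, 210, 208, 173, 43, 44, 46, 45]
292 [42, 42, 34, 45, 211, 207, 208, 209, 186, 47, 44, 47, 44]
297 [43, 41, 41, 45, 210, 217, 217, 216, 192, 44, 43, 42, 43]
302 [48, 44, 41, 48, 202, 217, 216, 214, 157, 43, 45, 45, 45]
307 [47, 44, 43, 44, 43, 75, 91, 60, 45, 44, 43, 45, 42]
312 [44, 40, 44, 43, 44, 47, 43, 42, 43, 45, 42, 46, 41]
[[284.0, 348.0], [351.0, 348.0], [356.0, 187.0], [279.0, 187.0]]
[([293.0, 251.0], 34)]
```

```bash
python3 -c "
from station import bot
print(bot.sign_off())"
```

```text
the job is handed in; nothing more can be done
None
```

I handed the job in at about 32 s of the 72 s. The loaded basket is held by the pinched catches, level and still, about 10 cm above the base plate. All six balls appear to be in it, going by camera highlights and the weight lifted. The beaker stands upright and empty on the bench, on the robot's side of the stand, and I saw no sign that the jar, dish, forceps or timer moved, though I did not measure them afterwards.

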